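# Batch loudspeaker drivers through a gated chute into a hang-on bin

## Task

Load every loudspeaker driver from the table onto the tilted chute so that all of them wait together behind the shut gate. Then lift the bin up off its rail, hold it in the gripper under the chute's mouth and push the gate's bar up with the bin's rim, so that all drivers slide down into the held bin; one that misses or gets knocked off must go back onto the chute and be caught too. Finally stand the bin level in the middle of the scale's pan with all the drivers in it and the gate fallen shut, and leave the spool, the bowl and the screwdriver alone.

Things in the scene. Friction and masses are not known exactly. Their poses are not given: they have to be found in the camera images.
- driver1: a loudspeaker driver: a steel rim disc 54 mm across and 7 mm thick, with a dark round magnet 40 mm across on top of it, 26 mm tall in all; 50 g. Starts lying magnet up on the table between robot and chute; origin at the centre of the rim's underside, z axis towards the magnet. May be absent. Easily picked by the magnet from above
- driver2: another driver, the same as driver1; may be absent
- driver3: another driver, the same as driver1; may be absent
- driver4: another driver, the same as driver1; may be absent
- driver5: another driver, the same as driver1; may be absent
- chute: fixed tilted aluminium chute on legs. Origin on the table plumb under its lower lip; x level uphill, y across, z up. The slippery floor starts at the lip, 175 mm up, and climbs at 0.45 rad towards +x for 300 mm of slope; lane 64 mm wide, side walls 18 mm high. Drivers slide down and queue behind the gate (five fill 270 mm). Free below for 90 mm uphill of the lip, then a leg
- chute_lip (a point): middle of the chute's lower lip, on the floor of the lane (175 mm above the table); axes as the chute's
- chute_load (a point): point on the chute's floor, mid lane, 260 mm up the slope from the lip: a good place to let a driver go just above the floor; axes as the chute's
- gate (a joint): lift of the gate in m, 0 (shut) to 0.046. A 60 g steel plate (top 56 mm above the lip when shut) just beyond the lip, joined by two side legs to a level bar under the chute; slides straight up, falls shut by itself when let go. Drivers pass below it from about 0.030; 0.038 is a good opening
- gate_bar (a point): middle of the underside of the gate's bar, which runs 98 mm across under the chute, is 12 mm wide, and lies 22 mm uphill of the lip and 110 mm above the table when shut; pushing it up lifts the gate
- stand: fixed stand for the bin. Origin on the table under its rails, 8 mm thick and 180 mm long along its y, the upper one's top edge 145 mm above the table; end posts 84 mm either side, same height; the bin hangs level on its -x side, bin x axis along the stand's x
- bin: loose grey open bin 150 (x) x 130 x 75 mm tall, walls 4, about 130 g; origin under its centre, z up. At +x a hook lip 100 mm wide: flat top from x = 71 to 91, 77 mm above the underside, with a flange 20 mm down at its end (12 mm gap to the wall). At -x a black rubber grip fin 12 thick (along y), x = -75 to -125, z = 35 to 75, pinched from above. Starts hung on the rail, underside at 72 mm; rises 20 mm to come off
- scale: fixed low bench scale, origin on the table under the centre of its pan; square steel pan 170 x 170 mm; a low black display block lies on its -x side, below the pan's level
- scale_top (a point): centre of the scale's pan, on its top, 35 mm above the table
- spool: bystander: spool 64 mm across, 50 mm tall, origin under its centre
- bowl: bystander: white bowl 150 mm across, 70 mm tall, origin under its centre
- screwdriver: bystander: a screwdriver lying on the table
There are look-alikes about, which are no part of the job. Leave any blue look-alike of the driver1 alone.

How it is judged:
By the outcome, as a careful person would: the job done as asked, in the order asked, and still so for the second after the job is handed in, with the robot touching nothing.
Of driver1, driver2, driver3, driver4, driver5 only 3 to 5 are there at a start; the rules pass over those that are not, and their reading is None.
At some moment in a run one of driver1, driver2, driver3, driver4, driver5 may be knocked a few centimetres aside while the robot is not near it.
It also fails if it takes over 208 s, if anything falls off the work surface, if the arm or the gripper's body presses on something with over 40 N, if the wrist force passes 120 N, or if a joint passes its speed limit or range.

## Robot

A 6-joint arm with a two-finger parallel gripper is mounted at the origin on the work surface. World frame = base frame: x ahead of the robot, y to its left, z up, the work surface at z = 0. Lengths are in mm, angles in rad, forces in N, time in s.
With the tool pointing down it reaches from about 300 to 775 mm from the base axis. Payload 14.6 kg.
Tool frame: the origin (TCP) lies between the finger pads; the fingertips stand 8 mm ahead of it and the grasp point (between the pads) lies 11 mm behind it; y points along the fingers, x is the direction in which the jaws open and shut, and the axes are right-handed (so a half turn about y gives the same grasp; the last joint's range is limited). The gripper opens to 94 mm and grips with 3 to 60 N. Pads are 16 mm wide; open, the fingers measure 119 mm over their backs; the gripper's body (75 mm by 177 mm) begins 78 mm behind the grasp point.
Start: joints at [1.187, 0.3, 1.521, -0, 1.321, -0.067], TCP at [171.337, 522.621, 192.746] pointing down, gripper open.
Joint ranges: [-3.03, 3.03], [-0.79, 2.21], [0.23, 2.52], [-1.04, 4.18], [0, 3.07], [-2.55, 2.55]. Speed limits (rad/s): [2.22, 2.22, 2.57, 3.14, 3.14, 3.14].

## Interface

Orientations are given as [roll, pitch, yaw] about the fixed x, y, z axes, in that order (R = Rz(yaw) Ry(pitch) Rx(roll)).
In Python, from cell import read_state, imaging, order gives the robot as it stands. The module is installed in compiled form; this text tells all that it offers.
- The arm moves only by the shell command python3 -m handwheel 'ROWS' [FORCE]. ROWS is JSON, a list that holds one entry, the list of rows, each a list of 7 numbers: the shift along the tool's x, y, z in mm, then the turn, a rotation vector about the tool's x, y, z in degrees, then the opening, from -1 (shut) to 1 (fully open), so that 0 is half open. A call has 1 to 5 rows; each row is the pose to reach, as a shift and turn from the pose measured when the call began, along the tool's axes at that moment; what a row does not reach only later rows make up. A row lasts 1/12 s, in which the tool goes at most 41.7 mm and 7.16 degrees, less where a joint would pass 70% of its speed; a pose out of reach is approached as far as the arm can. A call with a gripper value outside its range is refused whole. The fingers move at their own pace and stop on an object; FORCE is the grip in N (left out, the last holds). Time passes only in rows, so rows that repeat a pose let the fingers close. It gives the time, the measured TCP pose, the force and the opening at its end, in the units of the state.
- read_state(): the state, without advancing time (a new reading comes with each control period).
- imaging.camera(name): name is "scene" or "top" or "wrist"; returns (picture, depth): 420x560x3 uint8, red, green, blue; 420x560 float32, mm along the optical axis (not along the pixel's ray), 0 where there is no reading.
- imaging.get_calibration(name): a dict with "mtx" (3x3 intrinsics, pixels), "dist" ([k1, k2, p1, p2, k3] as OpenCV has them; the pictures are not rectified), "world_from_camera" (4x4, takes a point from camera to world coordinates); the wrist camera has in their place "hand_eye" (4x4, takes a point from camera to tool coordinates, whose origin is the TCP and whose axes are the tool frame's). Camera axes: x right, y down, z forward; pixel columns grow to the right and rows downward; lengths in mm; the calibration is good to about 2 mm. A picture is of the moment at which its call begins: read the wrist's pose just before it. get_calibration takes no time and is no camera call.
- order.sign_off(): hands the job in, once; it reports no verdict.
The state is a dict: "clock": time; "joints": joint angles; "qd": joint speeds; "effort": joint torques, N m; "eef_pos": TCP position; "eef_rot": TCP orientation; "wrist_force": force on the tool from outside, world axes, zero at the start; "moment": the same for the moment, N m; "finger_gap": finger opening in mm.
Only numpy, scipy, OpenCV 4.12 (cv2) and the standard library are available. Lean on these libraries where they do the work, as an engineer would, in place of code of your own. Each camera call takes 0.05 s, during which the arm holds its last target.

## Working session

There is one attempt and no reset: what is moved stays moved. The work goes in short steps, Python scripts to look and compute and a shell command to move; the robot and the scene stay as the last step left them, time stands still between calls to the robot, and variables do not carry over. Pictures are saved under pics/ and viewed, and the job is handed in when it is done.

```bash
mkdir -p pics; ls; cat > h.py <<'E'
import numpy as np, cv2
from cell import read_state, imaging, order
from scipy.spatial.transform import Rotation as R
def cal(n): return imaging.get_calibration(n)
def T_tool(s):
    T=np.eye(4);T[:3,:3]=R.from_euler('xyz',s['eef_rot']).as_matrix();T[:3,3]=s['eef_pos'];return T
def wfc(n,s=None):
    c=cal(n)
    return T_tool(s)@np.array(c['hand_eye']) if n=='wrist' else np.array(c['world_from_camera'])
def ray(n,px,z,s=None):
    c=cal(n);p=cv2.undistortPoints(np.array(px,float).reshape(-1,1,2),np.array(c['mtx']),np.array(c['dist'])).reshape(-1,2)
    W=wfc(n,s);d=np.c_[p,np.ones(len(p))]@W[:3,:3].T;o=W[:3,3]
    return o+d*((z-o[2])/d[:,2])[:,None]
def cloud(n,dep,s=None):
    c=cal(n);h,w=dep.shape;v,u=np.mgrid[:h,:w]
    p=cv2.undistortPoints(np.stack([u,v],-1).reshape(-1,1,2).astype(float),np.array(c['mtx']),np.array(c['dist'])).reshape(h,w,2)
    P=np.dstack([p*dep[...,None],dep]);W=wfc(n,s)
    P=P@W[:3,:3].T+W[:3,3];P[dep==0]=np.nan;return P
def project(n,pts,s=None):
    c=cal(n);W=np.linalg.inv(wfc(n,s));r=cv2.Rodrigues(W[:3,:3])[0]
    return cv2.projectPoints(np.array(pts,float).reshape(-1,3),r,W[:3,3],np.array(c['mtx']),np.array(c['dist']))[0].reshape(-1,2)
def snap(n,name):
    s=read_state();im,d=imaging.camera(n);cv2.imwrite(f'pics/{name}.png',im[...,::-1]);np.savez(f'pics/{name}.npz',im=im,d=d);return s,im,d
E
python3 - <<'E'
from h import *
print(read_state())
for n in('scene','top','wrist'):
    snap(n,n+'0'); print(n,{k:np.round(v,3).tolist() for k,v in cal(n).items()})
E
```

```text
pics
{'clock': 0.0, 'joints': array([ 1.18742916e+00,  3.00466358e-01,  1.52160688e+00, -2.16186500e-05,
        1.32070021e+00, -6.66251340e-02]), 'qd': array([-1.32557959e-03,  1.57087468e-05, -1.93532511e-03, -8.86467810e-04,
       -6.54649187e-04, -1.05984819e-03]), 'effort': array([ 1.60855368e-03, -5.31804156e+01, -3.52741027e+01,  7.08844280e-02,
        2.42916163e-02, -1.35237083e-04]), 'eef_pos': array([171.222874  , 522.36434977, 192.17802813]), 'eef_rot': array([-1.57073861e+00,  1.17956934e-03,  1.25405969e+00]), 'wrist_force': array([-0.50720694,  0.40755597,  0.53396455]), 'moment': array([0.02498792, 0.01838888, 0.01473065]), 'finger_gap': 93.78204792389765}
scene {'mtx': [[464.133, 0.0, 283.781], [0.0, 464.133, 203.655], [0.0, 0.0, 1.0]], 'dist': [-0.017, 0.0, 0.0, 0.0, 0.0], 'world_from_camera': [[0.748, 0.424, -0.51, 1355.859], [0.663, -0.486, 0.569, -857.633], [-0.007, -0.764, -0.645, 1126.843], [0.0, 0.0, 0.0, 1.0]]}
top {'mtx': [[541.269, 0.0, 277.33], [0.0, 541.269, 202.87], [0.0, 0.0, 1.0]], 'dist': [0.028, 0.0, 0.0, 0.0, 0.0], 'world_from_camera': [[0.004, -0.992, 0.123, 384.812], [-1.0, -0.005, -0.004, 13.671], [0.005, -0.123, -0.992, 1682.891], [0.0, 0.0, 0.0, 1.0]]}
wrist {'mtx': [[334.782, 0.0, 275.721], [0.0, 334.782, 204.015], [0.0, 0.0, 1.0]], 'dist': [-0.081, 0.0, 0.0, 0.0, 0.0], 'hand_eye': [[1.0, -0.001, -0.001, 0.011], [0.001, -0.247, 0.969, -191.669], [-0.001, -0.969, -0.247, 71.944], [0.0, 0.0, 0.0, 1.0]]}
```

View images.

View pics/scene0.png

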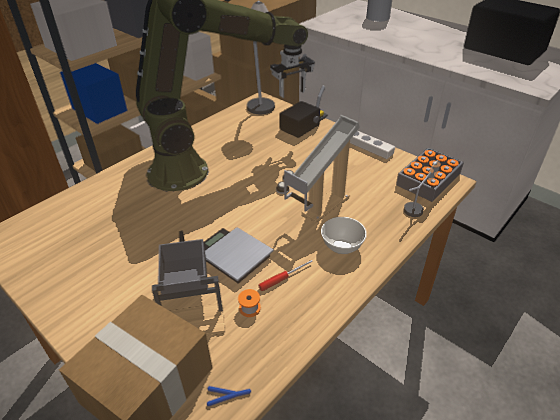

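View pics/top0.png

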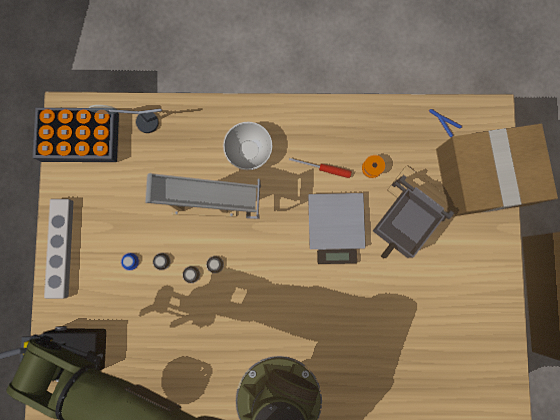

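View pics/wrist0.png

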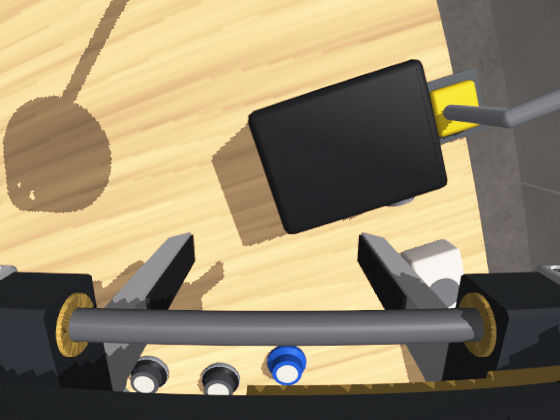

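```bash
python3 - <<'E'
from h import *
t=cv2.imread('pics/top0.png');w=cv2.imread('pics/wrist0.png');s=cv2.imread('pics/scene0.png')
a=cv2.resize(t[160:300,100:380],(800,400),interpolation=2)
b=cv2.resize(s[90:220,230:370],(400,371)[:2]);b=cv2.resize(s[100:220,250:370],(200,200))
c=cv2.resize(w[330:410,100:330],(575,200))
cv2.imwrite('pics/crop0.png',np.vstack([a,np.hstack([c,b,np.zeros((200,25,3),np.uint8)])]))
E
```

```text
(no output)
```

View pics/crop0.png

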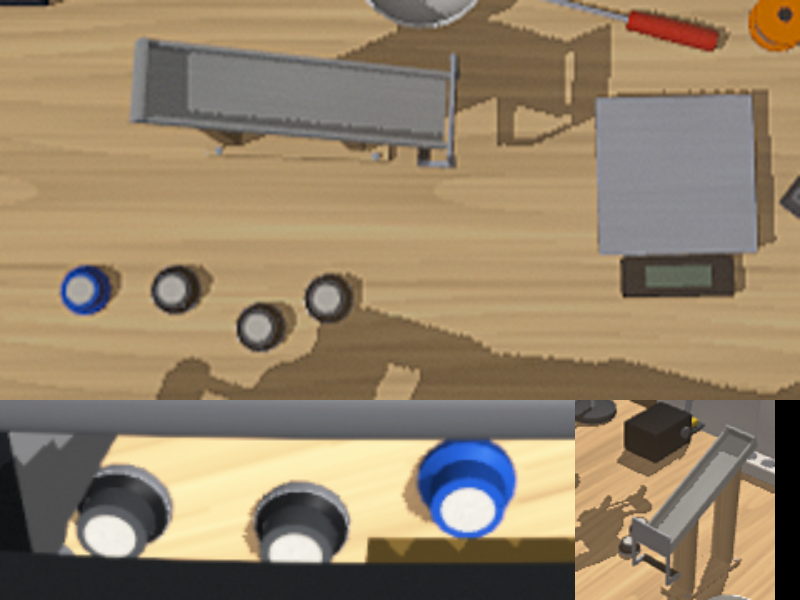

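```bash
python3 - <<'E'
from h import *
z=np.load('pics/top0.npz');im,d=z['im'],z['d'];P=cloud('top',d)
hsv=cv2.cvtColor(im,cv2.COLOR_RGB2HSV)
# drivers: depth-based height blobs 
for nm,(u,v) in dict(d1=(162,261),d2=(191,274),d3=(215,264),blue=(130,261)).items():
    m=np.zeros(d.shape,bool);m[v-16:v+17,u-16:u+17]=1
    mm=m&(P[...,2]>15)&(P[...,2]<45)
    q=P[mm]; 
    cap=m&(hsv[...,1]<60)&(hsv[...,2]>130)
    vv,uu=np.nonzero(cap)
    print(nm,len(q),np.round(q.mean(0),1),np.round((np.nanmax(q,0)+np.nanmin(q,0))/2,1),np.round(np.ptp(q,0),1),'cap',len(uu),np.round(ray('top',[[uu.mean(),vv.mean()]],26)[0],1), (uu.mean(),vv.mean()))
# table z
print('table',np.nanmedian(P[290:300,450:480,2]))
# scale
m=np.zeros(d.shape,bool);m[185:262,300:380]=1;m&=(P[...,2]>28)&(P[...,2]<45)
r=cv2.minAreaRect(P[m][:,:2].astype(np.float32));print('scale',r,np.median(P[m][:,2]))
# display
dm=np.zeros(d.shape,bool);dm[250:265,315:360]=1;dm&=(hsv[...,2]<70);print('disp',np.round(np.median(P[dm],0),1))
# chute floor plane
m=np.zeros(d.shape,bool);m[170:220,140:265]=1;m&=(P[...,2]>150)
q=P[m];print('chute extents',q.min(0),q.max(0))
r=cv2.minAreaRect(q[:,:2].astype(np.float32));print(r)
m=np.zeros(d.shape,bool);m[188:200,175:245]=1;q=P[m]
A=np.c_[q[:,:2],np.ones(len(q))];c,*_=np.linalg.lstsq(A,q[:,2],rcond=None);print('plane',c,np.arctan(np.hypot(*c[:2])),np.arctan2(c[1],c[0]), np.std(A@c-q[:,2]))
# bin
m=np.zeros(d.shape,bool);m[175:262,370:455]=1;m&=(P[...,2]>135)&(P[...,2]<165)
np.set_printoptions(suppress=True,precision=1)
r=cv2.minAreaRect(P[m][:,:2].astype(np.float32));print('bin',r,np.median(P[m][:,2]))
cv2.imwrite('pics/bin0.png',np.hstack([cv2.resize(im[165:265,365:465,::-1],(400,400),interpolation=2),cv2.applyColorMap(cv2.resize(np.clip((np.nan_to_num(P[165:265,365:465,2])-40)*2,0,255).astype(np.uint8),(400,400),interpolation=0),2)]))
E
```

```text
d1 148 [413.1 361.   25.9] [413.1 362.6  26.4] [45.6 45.9 22.1] cap 73 [411.5 363.2  26. ] (np.float64(159.58904109589042), np.float64(260.972602739726))
d2 151 [373.5 268.7  25.9] [375.6 254.5  26.1] [48.5 68.  21.8] cap 74 [372.6 269.2  26. ] (np.float64(190.3108108108108), np.float64(273.9864864864865))
d3 142 [403.7 197.8  26.4] [404.5 199.1  28. ] [39.5 42.8 25.3] cap 70 [402.6 199.5  26. ] (np.float64(213.55714285714285), np.float64(264.1))
blue 165 [410.5 457.9  26.4] [409.7 456.5  27.7] [45.3 46.6 24. ] cap 87 [409.  461.4  26. ] (np.float64(127.04597701149426), np.float64(261.71264367816093))
table 0.04003992700586423
scale ((517.8091430664062, -174.89337158203125), (209.65235900878906, 170.41552734375), 1.3925682306289673) 35.147111202328006
disp [nan nan nan]
chute extents [534.82170601  56.22158064 150.62654679] [634.69613314 345.22863241 334.4255629 ]
((589.20849609375, 201.66610717773438), (288.1453552246094, 99.94415283203125), 88.22286987304688)
 ** On entry to DLASCL parameter number  4 had an illegal value
 ** On entry to DLASCL parameter number  4 had an illegal valueTraceback (most recent call last):
  File "<stdin>", line 24, in <module>
    x, resids, rank, s = _umath_linalg.lstsq(a, b, rcond,
                         ~~~~~~~~~~~~~~~~~~~^^^^^^^^^^^^^
                                             signature=signature)
                                             ^^^^^^^^^^^^^^^^^^^^
    raise LinAlgError("SVD did not converge in Linear Least Squares")
numpy.linalg.LinAlgError: SVD did not converge in Linear Least Squares
```

```bash
python3 - <<'E'
from h import *
np.set_printoptions(suppress=True,precision=2)
z=np.load('pics/top0.npz');im,d=z['im'],z['d'];P=cloud('top',d)
m=np.zeros(d.shape,bool);m[190:204,178:240]=1;m&=np.isfinite(P[...,2])&(P[...,2]>120);q=P[m]
for i in range(3):
    A=np.c_[q[:,:2],np.ones(len(q))];c,*_=np.linalg.lstsq(A,q[:,2],rcond=None);e=A@c-q[:,2];q=q[abs(e)<6]
print('plane',c,np.arctan(np.hypot(*c[:2])),np.arctan2(c[1],c[0]),e.std(),len(q))
# floor region: points within plane
full=np.zeros(d.shape,bool);full[165:222,140:270]=1
e=P[...,2]-(P[...,0]*c[0]+P[...,1]*c[1]+c[2])
fl=full&(abs(e)<5); r=cv2.minAreaRect(P[fl][:,:2].astype(np.float32));print('floor',r)
ab=full&(e>12)&(e<24);
yaw=np.arctan2(c[1],c[0])
print(((1.5708-yaw)))
ax=np.array([np.cos(yaw),np.sin(yaw)]);ay=np.array([-ax[1],ax[0]])
a=P[ab][:,:2]; 
S=a@ax;L=a@ay
print('walls across hist');h,b=np.histogram(L,np.arange(L.min(),L.max(),4));print(np.c_[b[:-1],h].T)
g=full&(e>26);print('gate top',len(P[g]),np.median(P[g],0),P[g].min(0),P[g].max(0))
print('floor along',np.percentile(P[fl][:,:2]@ax,[0,1,5,95,99,100]),'z',np.nanmin(P[fl][:,2]))
Lf=P[fl][:,:2]@ay;print('floor across',np.percentile(Lf,[0,2,5,50,95,98,100]))
m=np.zeros(d.shape,bool);m[170:262,365:460]=1;m&=(P[...,2]>135)&(P[...,2]<165)
r=cv2.minAreaRect(P[m][:,:2].astype(np.float32));print('bin',r,np.median(P[m][:,2]))
cv2.imwrite('pics/bin0.png',np.hstack([cv2.resize(im[165:265,365:465,::-1],(400,400),interpolation=2),cv2.applyColorMap(cv2.resize(np.clip((np.nan_to_num(P[165:265,365:465,2])-40)*2,0,255).astype(np.uint8),(400,400),interpolation=0),2)]))
E
```

```text
plane [ -0.     0.48 145.83] 0.44612762289861274 1.5800337061407665 2.6720643558524233 789
floor ((592.0917358398438, 201.74301147460938), (286.7638854980469, 99.7848129272461), 87.10518646240234)
-0.009233706140766573
walls across hist
[[-632.77 -628.77 -624.77 -620.77 -616.77 -612.77 -608.77 -604.77 -600.77
  -596.77 -592.77 -588.77 -584.77 -580.77 -576.77 -572.77 -568.77 -564.77
  -560.77 -556.77 -552.77 -548.77 -544.77 -540.77]
 [  29.     74.     78.     36.      2.      2.      1.      2.      2.
     5.      4.      1.      2.      3.      3.      3.      2.     25.
    69.     76.     40.      2.      0.      0.  ]]
gate top 140 [591.65  62.51 235.27] [534.82  57.33 201.11] [633.84 333.5  334.43]
floor along [ 50.49  65.81  78.26 317.78 328.49 339.03] z 165.89764865581583
floor across [-635.19 -624.15 -620.86 -591.71 -562.44 -557.88 -535.56]
bin ((551.9122924804688, -396.87042236328125), (177.23133850097656, 319.2306823730469), 64.22383880615234) 146.1846028616958
```

View pics/bin0.png

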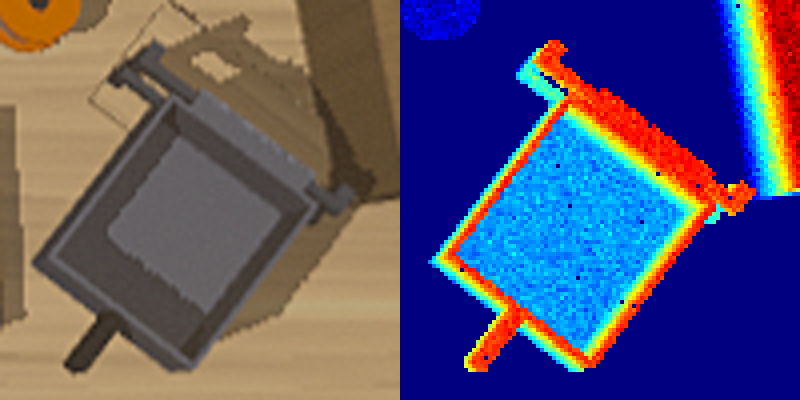

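```bash
cat >> h.py <<'E'
def plan(pos,yaw,tilt=None,s=None):
    """target TCP pos, tool pointing down with tool x at yaw(deg); tilt=rotvec world deg applied after"""
    s=s or read_state();T=T_tool(s)
    Rt=R.from_euler('xyz',[-90,0,yaw],degrees=True).as_matrix()
    if tilt is not None: Rt=R.from_rotvec(np.radians(tilt)).as_matrix()@Rt
    dp=T[:3,:3].T@(np.array(pos,float)-T[:3,3]);rv=np.degrees(R.from_matrix(T[:3,:3].T@Rt).as_rotvec())
    print('shift',np.round(dp,1).tolist(),'turn',np.round(rv,1).tolist(),'rows',int(np.ceil(max(np.linalg.norm(dp)/41.7,np.linalg.norm(rv)/7.16))))
E
python3 - <<'E'
from h import *
np.set_printoptions(suppress=True,precision=2)
z=np.load('pics/top0.npz');im,d=z['im'],z['d'];P=cloud('top',d);hsv=cv2.cvtColor(im,cv2.COLOR_RGB2HSV)
c=np.array([0,.48,145.83])
e=P[...,2]-(P[...,0]*c[0]+P[...,1]*c[1]+c[2])
full=np.zeros(d.shape,bool);full[165:222,140:270]=1
q=P[full&(e>13)&(e<22)];q=q[(q[:,1]>75)&(q[:,1]<310)]
for side in (q[q[:,0]>610],q[q[:,0]<575]):
    f=np.polyfit(side[:,1],side[:,0],1);print('wall',f,len(side),'x at y=62,300',np.polyval(f,[62,300]))
g=P[full&(e>26)&(P[...,1]<75)];print('gate',np.median(g,0),g[:,0].min(),g[:,0].max(),np.percentile(g[:,1],[5,50,95]),np.percentile(g[:,2],[50,90]))
g=g[g[:,2]>225];print(np.polyfit(g[:,0],g[:,1],1),len(g), g.mean(0))
# end of chute
q=P[full&(e>-5)];print('upper end y',np.percentile(q[:,1],[99,99.9]))
# scale pan
m=np.zeros(d.shape,bool);m[185:262,303:372]=1;m&=(P[...,2]>31)&(P[...,2]<39)&(hsv[...,1]<60)&(hsv[...,2]>110)
m=cv2.morphologyEx(m.astype(np.uint8),2,np.ones((5,5)))>0
r=cv2.minAreaRect(P[m][:,:2].astype(np.float32));print('scale',r,np.median(P[m][:,2]),np.percentile(P[m],[1,99],axis=0))
# bin
m=np.zeros(d.shape,bool);m[165:265,365:465]=1
yy,xx=np.mgrid[:420,:560];m&=~((xx>445)&(yy<208))
rim=m&(P[...,2]>140)&(P[...,2]<152)
pts=P[rim]
inn=m&(P[...,2]>68)&(P[...,2]<84); 
inn=cv2.morphologyEx(inn.astype(np.uint8),2,np.ones((5,5)))>0
r=cv2.minAreaRect(P[inn][:,:2].astype(np.float32));print('bin floor',r,np.median(P[inn][:,2]),'mean',P[inn].mean(0))
# fin via dark colour
fin=m&(xx<396)&(yy>242)&(P[...,2]>130);q=P[fin];print('fin',len(q),q.mean(0));u,sv,vt=np.linalg.svd(q[:,:2]-q[:,:2].mean(0));print('fin dir',np.degrees(np.arctan2(vt[0,1],vt[0,0])),sv, (q[:,:2]-q[:,:2].mean(0))@vt[0] .max() if 0 else np.ptp((q[:,:2]-q[:,:2].mean(0))@vt[0]))
q=pts; 
for y0 in (-32,-35,-38):
    a=np.radians(y0);ax=np.array([np.cos(a),np.sin(a)]);ay=np.array([-ax[1],ax[0]]);print(y0,np.percentile(q[:,:2]@ax,[1,99]),np.percentile(q[:,:2]@ay,[1,99]),np.histogram(q[:,:2]@ax,40)[0])
# spool, bowl
for nm,(u,v,w) in dict(spool=(374,166,16),bowl=(248,147,28)).items():
    m=np.zeros(d.shape,bool);m[v-w:v+w,u-w:u+w]=1;m&=P[...,2]>25;q=P[m];print(nm,q.min(0),q.max(0))
E
```

```text
wall [  0.03 616.95] 168 x at y=62,300 [618.88 626.25]
wall [  0.03 547.3 ] 169 x at y=62,300 [549.42 557.54]
gate [578.15  60.02 228.63] 534.8217060077696 633.8357650831618 [57.56 60.02 62.55] [228.63 235.11]
[-0.03 79.92] 59 [582.58  60.67 230.43]
upper end y [338.96 343.56]
  return _methods._mean(a, axis=axis, dtype=dtype,
  ret = ret.dtype.type(ret / rcount)
Traceback (most recent call last):
IndexError: index -1 is out of bounds for axis 0 with size 0
```

```bash
python3 - <<'E'
from h import *
np.set_printoptions(suppress=True,precision=2)
z=np.load('pics/top0.npz');im,d=z['im'],z['d'];P=cloud('top',d);hsv=cv2.cvtColor(im,cv2.COLOR_RGB2HSV)
m=np.zeros(d.shape,bool);m[170:220,140:270]=1
X=P[...,0]-584.1-.0327*(P[...,1]-62)
q=P[m&(abs(X)<24)&(P[...,1]>80)&(P[...,1]<320)&(P[...,2]>100)]
f=np.polyfit(q[:,1],q[:,2],1)
for i in range(4):
    e=q[:,2]-np.polyval(f,q[:,1]);q=q[abs(e)<6];f=np.polyfit(q[:,1],q[:,2],1)
print(f,np.arctan(f[0]*np.cos(.0327)),len(q),'y at 175',(175-f[1])/f[0], 'with .45 slope:',q[:,1].mean()-(q[:,2].mean()-175)/np.tan(.45))
for yb in range(55,350,10):
    k=m&(abs(X)<24)&(abs(P[...,1]-yb)<5); 
    if k.any():print(yb,np.round(np.median(P[k][:,2]),1),end='; ')
print()
yy,xx=np.mgrid[:420,:560]
print('pan z',P[210:230:6,320:360:8,2],hsv[220,340])
m=(yy>180)&(yy<255)&(xx>300)&(xx<380)&(P[...,2]>28)&(P[...,2]<42)
m=cv2.morphologyEx(m.astype(np.uint8),2,np.ones((5,5)))>0
n,l,st,ce=cv2.connectedComponentsWithStats(m.astype(np.uint8));i=1+st[1:,4].argmax();m=l==i
r=cv2.minAreaRect(P[m][:,:2].astype(np.float32));print('scale',r,P[m].mean(0),np.percentile(P[m],[.5,99.5],axis=0))
m=(yy>165)&(yy<265)&(xx>365)&(xx<465)&~((xx>445)&(yy<208))
inn=m&(P[...,2]>68)&(P[...,2]<84); inn=cv2.morphologyEx(inn.astype(np.uint8),2,np.ones((3,3)))>0
r=cv2.minAreaRect(P[inn][:,:2].astype(np.float32));print('bin floor',r,np.median(P[inn][:,2]),'mean',P[inn].mean(0))
fin=m&(xx<395)&(yy>243)&(P[...,2]>130);q=P[fin];u,sv,vt=np.linalg.svd(q[:,:2]-q[:,:2].mean(0));print('fin',len(q),q.mean(0),'dir',np.degrees(np.arctan2(vt[0,1],vt[0,0])),np.ptp((q[:,:2]-q[:,:2].mean(0))@vt.T,axis=0))
q=P[m&(P[...,2]>140)&(P[...,2]<155)]
for y0 in (-31,-33,-35,-37):
    a=np.radians(y0);ax=np.array([np.cos(a),np.sin(a)]);ay=np.array([-ax[1],ax[0]]);print(y0,np.percentile(q[:,:2]@ax,[1,99]),np.histogram(q[:,:2]@ax,30)[0],np.histogram(q[:,:2]@ay,30)[0])
for nm,(u,v,w) in dict(spool=(374,166,16),bowl=(248,147,28)).items():
    k=(abs(xx-u)<w)&(abs(yy-v)<w)&(P[...,2]>25);q=P[k];print(nm,q.min(0),q.max(0))
E
```

```text
[  0.48 142.8 ] 0.44753888973310696 1536 y at 175 67.04146989132371 with .45 slope: 67.83305467897787
55 4.8; 65 4.5; 75 176.4; 85 183.4; 95 187.9; 105 192.8; 115 197.6; 125 203.4; 135 207.1; 145 212.2; 155 216.1; 165 222.1; 175 226.5; 185 232.0; 195 236.4; 205 240.2; 215 245.3; 225 250.8; 235 256.2; 245 259.6; 255 265.2; 265 269.5; 275 274.5; 285 279.0; 295 282.3; 305 289.8; 315 294.0; 325 300.4; 335 317.9; 345 303.0; 
pan z [[29.5  29.74 41.17 38.36 36.25]
 [35.73 32.63 29.71 28.53 36.18]
 [38.91 35.78 38.99 37.25 38.5 ]
 [34.14 34.51 37.81 33.62 35.73]] [120   9 144]
scale ((535.1065063476562, -145.3030548095703), (166.46490478515625, 110.19572448730469), 1.1393705606460571) [ 544.23 -146.95   35.16] [[ 452.67 -198.33   28.28]
 [ 617.55  -90.37   41.84]]
bin floor ((526.565185546875, -379.65557861328125), (115.14891815185547, 132.17654418945312), 52.02922058105469) 75.7169995789443 mean [ 526.9  -379.15   75.79]
fin 79 [ 442.82 -307.71  144.73] dir 142.24552134091527 [45.06 12.96]
-31 [519.95 746.37] [ 14  10  13  14  12  29  50  23  10  10  11   8   7  10  11   9   9  10
   9   8
[... 251 characters left out ...]
2 119 121 116  15   8   5] [ 6  0  0 10 17 11 49 56 30 21 21 24 24 23 20 20 25 62 52 21 21 23 20 20
 19 47 46  9 16 15]
-35 [521.05 743.13] [ 14  10  15  13  12  21  74   9   9  12   8  10   8  11   9  11   9  10
   7  10   9  12  12  47 138 153  61   8   1   5] [ 6  0  0 14 17 11 81 33 24 21 22 23 22 23 21 27 60 51 21 21 21 21 20 20
 27 70 13  8 14 16]
-37 [520.64 739.92] [ 14  12  13  14  13  20  72  10  11  11  10   9   7  10  12  10   9   9
   8  11   9  13  10  93 145 141  26   0   0   6] [ 6  0  0 17 15 46 67 18 22 25 21 22 23 22 26 59 50 22 20 20 24 20 21 18
 57 41  8  8 14 16]
spool [ 677.11 -320.23   39.91] [ 738.96 -257.83   59.27]
bowl [689.94  26.57  25.05] [836.35 170.31  79.82]
```

```bash
python3 -c "
from h import *
plan([412.3,362,100],88.1)"
```

```text
shift [-77.3, 92.4, -279.0] turn [-0.0, -16.3, -0.0] rows 8
```

```bash
python3 -m handwheel '[[[-45,40,-170,0,-10,0,0.3],[-45,40,-170,0,-10,0,0.3],[-45,40,-170,0,-10,0,0.3],[-45,40,-170,0,-10,0,0.3],[-45,40,-170,0,-10,0,0.3]]]' 10; python3 -c "
from h import *
plan([412.3,362,100],88.1)"
```

```text
clock: 0.57
eef_pos: [321.5, 423.9, 151.0]
eef_rot: [-1.57, 0.003, 1.426]
wrist_force: [-0.7, 0.7, 0.4]
finger_gap: 64.4
shift [-48.0, 51.0, -98.8] turn [-0.0, -6.4, -0.1] rows 3
```

```bash
python3 -m handwheel '[[[-48,51,-99,0,-6.4,0,0.3],[-48,51,-99,0,-6.4,0,0.3],[-48,51,-99,0,-6.4,0,0.3],[-48,51,-99,0,-6.4,0,0.3],[-48,51,-99,0,-6.4,0,0.3]]]'; python3 -c "
from h import *
plan([412.3,362,18],88.1);print(read_state()['joints'])
snap('wrist','w1');snap('top','t1')"
```

```text
clock: 0.98
eef_pos: [413.2, 360.6, 98.9]
eef_rot: [-1.568, 0.004, 1.535]
wrist_force: [-0.1, 0.4, -0.5]
finger_gap: 61.1
shift [1.7, 80.9, 0.7] turn [-0.2, -0.2, -0.2] rows 2
[ 6.51379527e-01  3.94026670e-01  1.62474518e+00 -1.43439412e-03
  1.12745790e+00 -8.82940159e-01]
```

View pics/w1.png

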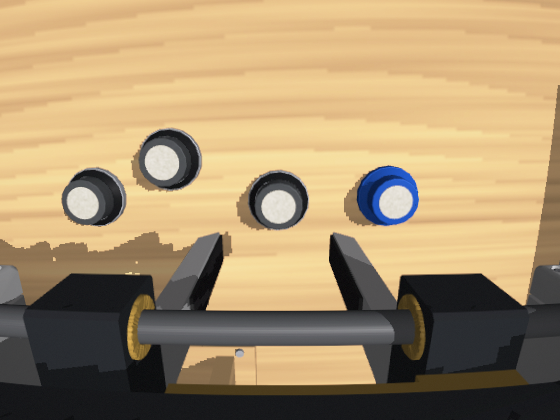

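View pics/t1.png

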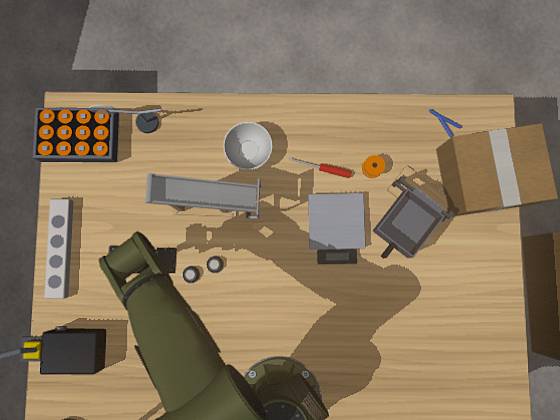

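```bash
python3 -c "
from h import *
s=read_state()
print(ray('wrist',[[278,207],[162,162],[82,203],[396,202]],26,s).round(1))
print(project('wrist',[s['eef_pos']],s))"
```

```text
[[410.4 364.   26. ]
 [370.  272.   26. ]
 [401.6 198.6  26. ]
 [409.4 461.6  26. ]]
[[275.83214108 240.86009955]]
```

```bash
python3 -m handwheel '[[[3,81,2,0,0,0,0.3],[3,81,2,0,0,0,0.3],[3,81,2,0,0,0,0.3],[3,81,2,0,0,0,0.3],[3,81,2,0,0,0,0.3]]]'; python3 -m handwheel '[[[0,0,0,0,0,0,-1],[0,0,0,0,0,0,-1],[0,0,0,0,0,0,-1],[0,0,0,0,0,0,-1],[0,0,0,0,0,0,-1]]]' 20;python3 -m handwheel '[[[0,-200,0,0,0,0,-1],[0,-200,0,0,0,0,-1],[0,-200,0,0,0,0,-1],[0,-200,0,0,0,0,-1],[0,-200,0,0,0,0,-1]]]'; python3 -m handwheel '[[[0,-160,0,0,0,0,-1],[0,-160,0,0,0,0,-1],[0,-160,0,0,0,0,-1],[0,-160,0,0,0,0,-1],[0,-160,0,0,0,0,-1]]]'; python3 -c "
from h import *
snap('wrist','w2')"
```

```text
clock: 1.5
eef_pos: [410.7, 366.5, 21.7]
eef_rot: [-1.572, 0.001, 1.539]
wrist_force: [-0.4, 0.6, -0.0]
finger_gap: 61.2
clock: 1.92
eef_pos: [410.8, 366.6, 22.2]
eef_rot: [-1.572, 0.0, 1.539]
wrist_force: [-0.6, 0.5, 0.4]
finger_gap: 30.9
clock: 2.33
eef_pos: [410.5, 366.6, 225.8]
eef_rot: [-1.574, -0.001, 1.539]
wrist_force: [0.4, -0.3, 0.9]
finger_gap: 0.8
clock: 2.75
eef_pos: [410.4, 366.7, 393.9]
eef_rot: [-1.583, -0.008, 1.539]
wrist_force: [-0.1, 0.2, 0.7]
finger_gap: 0.4
```

View pics/w2.png

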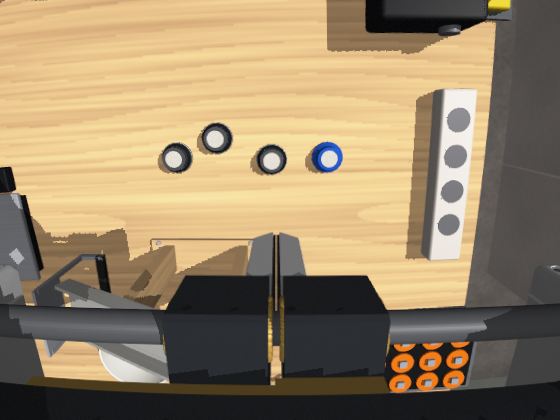

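```bash
python3 -c "
from h import *
s=read_state();z=np.load('pics/w2.npz')
T=T_tool(s)
pts=[(T@np.array([0,y,0,1]))[:3] for y in(-11,0,8)]
print(project('wrist',pts,s), s['eef_pos'])
print(ray('wrist',[[271,158],[216,138],[176,158],[328,158]],26,s).round(1))
P=cloud('wrist',z['d'],s)
print(P[237:245,270:284:3].round(0).tolist()[0:8:3], 'tipdepth',z['d'][230:260:5,268].round(0))
# tool frame of tips
q=(P.reshape(-1,3)-T[:3,3])@T[:3,:3];q=q.reshape(P.shape)
for v in range(228,275,4): print(v,q[v,264].round(0),q[v,285].round(0))
"
```

```text
[[275.82885155 247.58617786]
 [275.83694416 240.85994847]
 [275.84231576 236.39040852]] [410.38386492 366.62122664 389.71457859]
[[404.1 360.7  26. ]
 [368.1 271.9  26. ]
 [398.2 202.5  26. ]
 [407.1 455.3  26. ]]
[[[399.0, 364.0, 413.0], [401.0, 365.0, 407.0], [402.0, 367.0, 406.0], [400.0, 369.0, 412.0], [400.0, 370.0, 412.0]], [[400.0, 364.0, 415.0], [402.0, 365.0, 411.0], [401.0, 367.0, 413.0], [400.0, 368.0, 416.0], [400.0, 370.0, 415.0]], [[400.0, 364.0, 419.0], [401.0, 365.0, 416.0], [401.0, 367.0, 416.0], [400.0, 368.0, 420.0], [400.0, 370.0, 420.0]]] tipdepth [617. 183. 176. 169. 161. 156.]
228 [ -22.  396. -123.] [  17.  394. -123.]
232 [ -22.  396. -131.] [  17.  398. -132.]
236 [ -6. -20.  10.] [  5. -19.  10.]
240 [ -6. -26.  10.] [  5. -26.  10.]
244 [ -6. -31.  10.] [  5. -32.  10.]
248 [ -6. -37.  10.] [  5. -37.  10.]
252 [ -6. -42.  10.] [  4. -43.  11.]
256 [ -5. -47.  10.] [  4. -47.  10.]
260 [ -5. -51.  10.] [  4. -52.  10.]
264 [ -5. -56.  10.] [  4. -56.  10.]
268 [ -5. -61.  10.] [  4. -59.  10.]
272 [ -5. -63.  10.] [  4. -64.  10.]
```

```bash
python3 -c "
from h import *
s,im,d=snap('scene','s2');P=cloud('scene',d)
e=s['eef_pos'];print(e)
m=(abs(P[...,0]-e[0])<40)&(abs(P[...,1]-e[1])<60)&(P[...,2]>250)
q=P[m];print(len(q));
h,b=np.histogram(q[:,2],np.arange(300,600,10));print(np.c_[b[:-1],h].T)
p=project('scene',[e,e+[0,0,-8]]);print(p)
u,v=p[0].astype(int);c=im[v-50:v+30,u-50:u+50,::-1].copy();c=cv2.resize(c,(800,640)[:2])[:600];cv2.imwrite('pics/s2c.png',c)
"
```

```text
[410.38386492 366.62122664 389.71457859]
1210
[[300 310 320 330 340 350 360 370 380 390 400 410 420 430 440 450 460 470
  480 490 500 510 520 530 540 550 560 570 580]
 [  0   0   0   0   0   0   0   0   0   0   7  20  22  20  22  25  25  24
   24   8  30  69  64  69 104  64  57  41  99]]
[[314.57534113  82.40348584]
 [314.49623864  84.48320257]]
```

View pics/s2c.png

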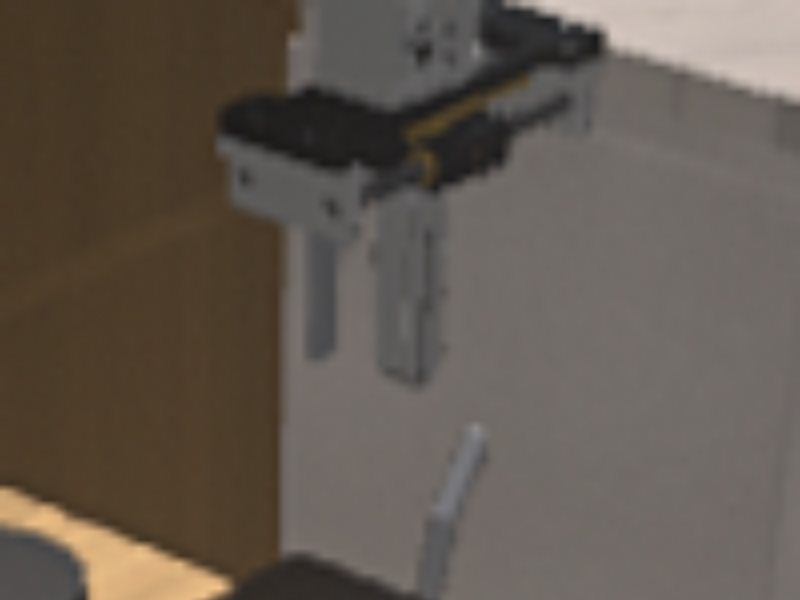

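```bash
python3 -m handwheel '[[[0,200,0,0,0,0,0.3],[0,200,0,0,0,0,0.3],[0,200,0,0,0,0,0.3],[0,200,0,0,0,0,0.3],[0,200,0,0,0,0,0.3]]]' 10; python3 -m handwheel '[[[0,120,0,0,0,0,0.3],[0,120,0,0,0,0,0.3],[0,120,0,0,0,0,0.3],[0,120,0,0,0,0,0.3],[0,120,0,0,0,0,0.3]]]';  python3 -c "
from h import *
s,im,d=snap('wrist','w3');print(s['eef_pos'],s['eef_rot'])
T=T_tool(s);P=cloud('wrist',d,s);q=((P.reshape(-1,3)-T[:3,3])@T[:3,:3]).reshape(P.shape)
for v in range(215,260,4): print(v,q[v,[205,210,215,218,335,340]].round(0)[:,1:].tolist())
"
```

```text
clock: 3.27
eef_pos: [409.5, 365.6, 181.9]
eef_rot: [-1.572, 0.001, 1.539]
wrist_force: [1.0, -0.0, 1.0]
finger_gap: 30.7
clock: 3.68
eef_pos: [408.5, 364.6, 60.5]
eef_rot: [-1.568, 0.004, 1.539]
wrist_force: [-0.0, -0.2, 0.5]
finger_gap: 60.3
[408.48200504 364.58050715  60.53427418] [-1.56803511  0.00376304  1.5385961 ]
215 [[62.0, -1.0], [62.0, -2.0], [62.0, -2.0], [62.0, -2.0], [60.0, -1.0], [61.0, -1.0]]
219 [[61.0, -4.0], [61.0, -4.0], [60.0, -4.0], [60.0, -4.0], [60.0, -4.0], [61.0, -5.0]]
223 [[61.0, -8.0], [61.0, -8.0], [61.0, -8.0], [61.0, -8.0], [60.0, -8.0], [62.0, -8.0]]
227 [[61.0, -11.0], [61.0, -11.0], [61.0, -11.0], [60.0, -11.0], [61.0, -11.0], [61.0, -11.0]]
231 [[61.0, -15.0], [61.0, -14.0], [61.0, -14.0], [60.0, -14.0], [61.0, -14.0], [60.0, -14.0]]
235 [[61.0, -18.0], [-18.0, 10.0], [-18.0, 10.0], [-18.0, 10.0], [-18.0, 10.0], [-19.0, 10.0]]
239 [[-24.0, 10.0], [-24.0, 10.0], [-24.0, 10.0], [-20.0, 8.0], [-23.0, 10.0], [-25.0, 10.0]]
243 [[-31.0, 10.0], [-31.0, 10.0], [-27.0, 9.0], [-27.0, 9.0], [-26.0, 9.0], [-29.0, 10.0]]
247 [[-35.0, 10.0], [-37.0, 11.0], [-32.0, 9.0], [-27.0, 7.0], [-31.0, 8.0], [-36.0, 10.0]]
251 [[-41.0, 10.0], [-41.0, 10.0], [-36.0, 8.0], [-29.0, 5.0], [-32.0, 6.0], [-38.0, 9.0]]
255 [[-46.0, 10.0], [-44.0, 9.0], [-38.0, 7.0], [-29.0, 3.0], [-32.0, 4.0], [-42.0, 9.0]]
259 [[-51.0, 10.0], [-47.0, 9.0], [-40.0, 5.0], [-28.0, 0.0], [-33.0, 2.0], [-47.0, 8.0]]
```

View pics/w3.png

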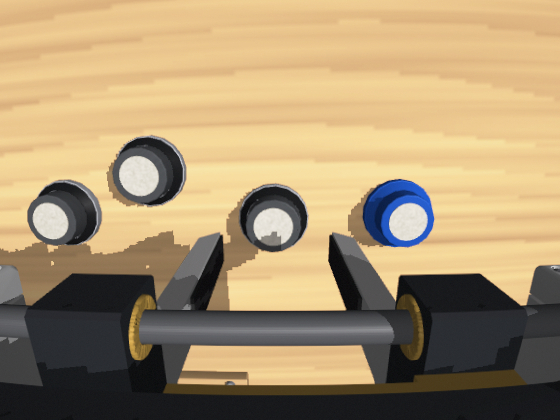

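```bash
python3 -c "
from h import *
s=read_state();z=np.load('pics/w3.npz')
print(ray('wrist',[[273,224],[140,175],[50,221]],26,s).round(1))
P=cloud('wrist',z['d'],s);k=(P[...,2]>20)&(P[...,2]<32);k[:,:235]=0;k[:,320:]=0;k[250:]=0;k[:150]=0;print(P[k].mean(0),np.ptp(P[k],axis=0),(P[k].max(0)+P[k].min(0))/2)
"
```

```text
[[410.7 363.5  26. ]
 [372.  271.7  26. ]
 [403.6 197.4  26. ]]
[410.2525819  363.30802604  28.13577591] [37.58995027 39.26261989 10.58004384] [411.1263099  363.15060116  25.34097413]
```

Driver centred at (411, 363.3); the fingertips in depth sit about 16 mm *behind* the TCP, so I go about 24 mm lower than the nominal offset says, watching the force.

```bash
python3 -m handwheel '[[[-1,40,-2,0,0,0,0.3],[-1,50,-2,0,0,0,0.3],[-1,58,-2,0,0,0,0.3],[-1,62,-2,0,0,0,0.3],[-1,62,-2,0,0,0,0.3]]]'; python3 -m handwheel '[[[0,0,0,0,0,0,-1],[0,0,0,0,0,0,-1],[0,0,0,0,0,0,-1],[0,0,0,0,0,0,-1],[0,0,0,0,0,0,-1]]]' 20; python3 -m handwheel '[[[0,0,0,0,0,0,-1],[0,0,0,0,0,0,-1]]]'
```

```text
clock: 4.15
eef_pos: [412.0, 364.8, 1.7]
eef_rot: [-1.572, 0.0, 1.539]
wrist_force: [0.5, -0.3, -0.3]
finger_gap: 61.0
clock: 4.57
eef_pos: [412.3, 365.0, 2.5]
eef_rot: [-1.573, -0.0, 1.539]
wrist_force: [-0.6, -1.9, 6.9]
finger_gap: 39.0
clock: 4.73
eef_pos: [412.4, 365.1, 2.6]
eef_rot: [-1.573, -0.0, 1.539]
wrist_force: [-0.3, -0.4, -0.3]
finger_gap: 39.3
```

```bash
cat >> h.py <<'E'
LIP=np.array([584.3,67.5,175.]);U=np.array([.0327,.9995,0]);C=np.array([.9995,-.0327,0])
def chute(s,n):  # point s up slope, n along normal
    return LIP+s*(np.cos(.45)*U+[0,0,np.sin(.45)])+n*(-np.sin(.45)*U+[0,0,np.cos(.45)])
TILT=np.degrees(.45)*C
def pl(s,n): plan(chute(s,n),88.1,TILT)
E
python3 -m handwheel '[[[0,-150,0,0,0,0,-1],[0,-150,0,0,0,0,-1],[0,-200,0,0,0,0,-1],[0,-200,0,0,0,0,-1],[0,-200,0,0,0,0,-1]]]'; python3 -m handwheel '[[[0,-150,0,0,0,0,-1],[0,-150,0,0,0,0,-1],[0,-150,0,0,0,0,-1],[0,-150,0,0,0,0,-1],[0,-150,0,0,0,0,-1]]]'; python3 -c "
from h import *
pl(245,90);pl(245,6)"
```

```text
clock: 5.15
eef_pos: [411.9, 365.0, 205.9]
eef_rot: [-1.575, -0.002, 1.539]
wrist_force: [1.0, 0.9, -0.0]
finger_gap: 38.9
clock: 5.57
eef_pos: [412.0, 365.3, 362.1]
eef_rot: [-1.582, -0.007, 1.539]
wrist_force: [0.4, -0.8, 0.4]
finger_gap: 39.1
shift [-110.6, 0.7, -181.9] turn [0.6, 0.2, -25.4] rows 6
shift [-74.7, 76.6, -181.1] turn [0.6, 0.2, -25.4] rows 6
```

```bash
python3 -m handwheel '[[[-110,0,-182,0,0,-25.4,-1],[-110,0,-182,0,0,-25.4,-1],[-110,0,-182,0,0,-25.4,-1],[-110,0,-182,0,0,-25.4,-1],[-110,0,-182,0,0,-25.4,-1]]]'; python3 -m handwheel '[[[0,0,0,0,0,0,-1]]]'; python3 -c "
from h import *
pl(245,90);pl(245,6);print(read_state()['joints'])
snap('top','t4');snap('wrist','w4')"
```

```text
clock: 5.98
eef_pos: [587.8, 248.7, 361.9]
eef_rot: [-1.581, -0.455, 1.54]
wrist_force: [-0.1, 0.9, -0.5]
finger_gap: 39.3
clock: 6.07
eef_pos: [592.1, 243.9, 358.5]
eef_rot: [-1.577, -0.454, 1.532]
wrist_force: [-1.3, 0.3, -1.0]
finger_gap: 38.7
shift [6.3, -1.6, 2.1] turn [0.5, -0.3, 0.2] rows 1
shift [5.9, 82.4, 2.8] turn [0.5, -0.3, 0.2] rows 2
[ 0.14031464  0.35438273  1.13858506  0.44535969  1.55660548 -1.37600658]
```

View pics/w4.png

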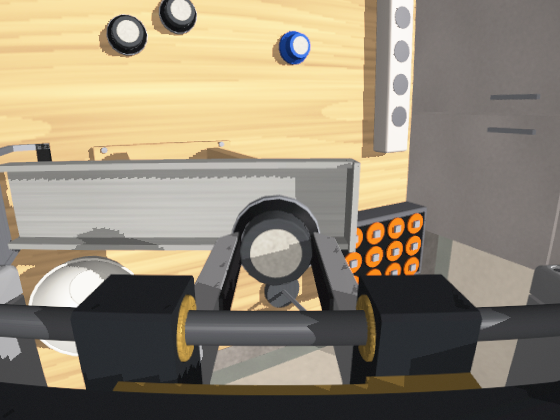

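```bash
python3 -m handwheel '[[[5,40,2,0,0,0,-1],[5,60,2,0,0,0,-1],[6,75,2,0,0,0,-1],[6,80,2,0,0,0,-1],[6,80,2,0,0,0,-1]]]';  python3 -c "
from h import *
pl(245,6)
snap('scene','s4');im=cv2.imread('pics/s4.png');cv2.imwrite('pics/s4c.png',cv2.resize(im[90:210,250:390],(700,600)))"
```

```text
clock: 6.58
eef_pos: [587.4, 289.2, 289.7]
eef_rot: [-1.576, -0.454, 1.537]
wrist_force: [-0.0, 0.0, -0.6]
finger_gap: 39.4
shift [-4.5, 0.8, -4.2] turn [0.3, -0.0, 0.2] rows 1
```

View pics/s4c.png

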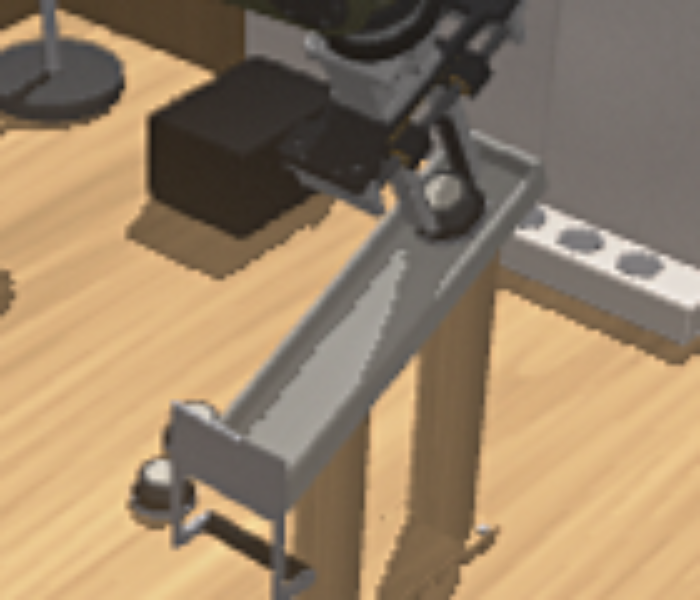

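```bash
python3 -m handwheel '[[[-3,1,-5,0,0,0,-1],[-3,1,-5,0,0,0,-1],[-3,1,-5,0,0,0,-1]]]'; python3 -m handwheel '[[[0,0,0,0,0,0,0.2],[0,0,0,0,0,0,0.2],[0,0,0,0,0,0,0.2],[0,-30,0,0,0,0,0.3],[0,-60,0,0,0,0,0.3]]]';python3 -m handwheel '[[[0,-80,0,0,0,0,0.3],[0,-80,0,0,0,0,0.3],[0,-80,0,0,0,0,0.3]]]'; python3 -c "
from h import *
snap('scene','s5');im=cv2.imread('pics/s5.png');cv2.imwrite('pics/s5c.png',cv2.resize(im[90:210,250:390],(700,600)))"
```

```text
clock: 6.88
eef_pos: [593.2, 285.9, 289.5]
eef_rot: [-1.579, -0.455, 1.537]
wrist_force: [-1.0, -0.4, 0.3]
finger_gap: 38.9
clock: 7.3
eef_pos: [591.2, 259.5, 342.8]
eef_rot: [-1.576, -0.454, 1.537]
wrist_force: [0.4, -0.8, 0.9]
finger_gap: 61.1
clock: 7.55
eef_pos: [590.1, 222.3, 422.4]
eef_rot: [-1.587, -0.456, 1.54]
wrist_force: [0.4, -0.1, 0.2]
finger_gap: 61.3
```

View pics/s5c.png

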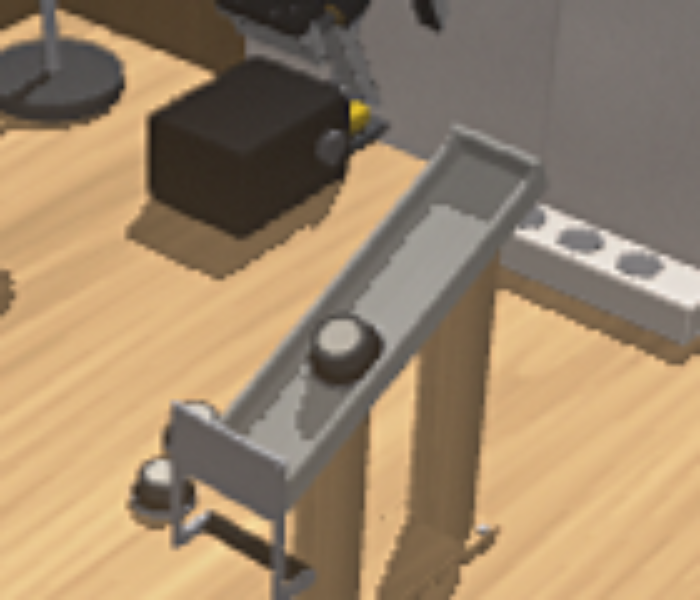

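```bash
python3 -c "
from h import *
plan([373,271.5,150],88.1)"
```

```text
shift [-81.1, 256.6, 221.8] turn [0.7, -0.1, 26.1] rows 9
```

```bash
python3 -m handwheel '[[[-40,128,111,0,0,26,0.3],[-40,128,111,0,0,26,0.3],[-40,128,111,0,0,26,0.3],[-40,128,111,0,0,26,0.3],[-40,128,111,0,0,26,0.3]]]'; python3 -c "
from h import *
plan([373,271.5,70],88.1)"
```

```text
clock: 8.02
eef_pos: [476.1, 249.6, 278.5]
eef_rot: [-1.574, 0.007, 1.539]
wrist_force: [-0.2, 1.7, 0.1]
finger_gap: 60.9
shift [20.0, 208.0, 104.5] turn [0.2, 0.1, -0.4] rows 6
```

```bash
python3 -m handwheel '[[[20,140,104,0,0,0,0.3],[20,140,104,0,0,0,0.3],[20,160,104,0,0,0,0.3],[20,200,104,0,0,0,0.3],[20,208,104,0,0,0,0.3]]]'; python3 -m handwheel '[[[0,0,0,0,0,0,0.3]]]'; python3 -c "
from h import *
s,im,d=snap('wrist','w6');P=cloud('wrist',d,s);k=(P[...,2]>20)&(P[...,2]<32);k[:,:225]=0;k[:,325:]=0;k[250:]=0;k[:150]=0;print(P[k].mean(0),np.ptp(P[k],axis=0),(P[k].max(0)+P[k].min(0))/2)
q=(P[k].max(0)+P[k].min(0))/2
plan([q[0]+.5,q[1],-5],88.1)"
```

```text
clock: 8.43
eef_pos: [383.1, 269.3, 102.5]
eef_rot: [-1.574, 0.006, 1.539]
wrist_force: [0.2, 1.0, -0.7]
finger_gap: 60.9
clock: 8.52
eef_pos: [378.5, 267.8, 96.4]
eef_rot: [-1.566, 0.011, 1.54]
wrist_force: [-0.1, 1.3, -0.9]
finger_gap: 61.0
[370.28847783 270.05912911  25.98356512] [38.85444006 38.5093081   8.18275547] [370.88823172 270.07493775  24.31487817]
shift [2.1, 105.0, 9.3] turn [-0.1, 0.2, -0.5] rows 3
```

View pics/w6.png

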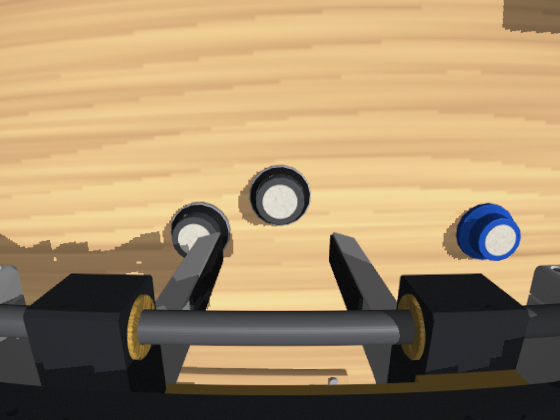

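```bash
python3 -m handwheel '[[[2,40,9,0,0,-0.5,0.3],[2,60,9,0,0,-0.5,0.3],[2,60,9,0,0,-0.5,0.3],[2,60,9,0,0,-0.5,0.3]]]'; python3 -c "
from h import *
plan([371.3,270.5,-5],88.1)"
```

```text
clock: 8.9
eef_pos: [373.2, 270.7, 41.7]
eef_rot: [-1.57, -0.0, 1.54]
wrist_force: [0.3, 0.6, 1.4]
finger_gap: 60.9
shift [-0.3, 46.7, 1.8] turn [-0.1, 0.1, 0.0] rows 2
```

```bash
python3 -m handwheel '[[[0,25,2,0,0,0,0.3],[0,38,2,0,0,0,0.3],[0,46,2,0,0,0,0.3],[0,47,2,0,0,0,0.3],[0,47,2,0,0,0,0.3]]]'; python3 -m handwheel '[[[0,0,0,0,0,0,-1],[0,0,0,0,0,0,-1],[0,0,0,0,0,0,-1],[0,0,0,0,0,0,-1],[0,0,0,0,0,0,-1]]]' 20; python3 -m handwheel '[[[0,0,0,0,0,0,-1],[0,0,0,0,0,0,-1]]]'
```

```text
clock: 9.32
eef_pos: [372.2, 271.2, -3.9]
eef_rot: [-1.571, -0.001, 1.54]
wrist_force: [-0.4, 0.3, -0.2]
finger_gap: 60.8
clock: 9.73
eef_pos: [372.5, 271.4, -3.4]
eef_rot: [-1.572, -0.002, 1.54]
wrist_force: [-0.9, -1.0, 8.2]
finger_gap: 39.9
clock: 9.9
eef_pos: [372.6, 271.5, -3.2]
eef_rot: [-1.572, -0.002, 1.54]
wrist_force: [0.8, -0.1, -0.3]
finger_gap: 39.7
```

```bash
python3 -m handwheel '[[[0,-150,0,0,0,0,-1],[0,-150,0,0,0,0,-1],[0,-200,0,0,0,0,-1],[0,-200,0,0,0,0,-1],[0,-200,0,0,0,0,-1]]]'; python3 -m handwheel '[[[0,-160,0,0,0,0,-1],[0,-160,0,0,0,0,-1],[0,-160,0,0,0,0,-1],[0,-160,0,0,0,0,-1],[0,-160,0,0,0,0,-1]]]'; python3 -c "
from h import *
pl(245,90)"
```

```text
clock: 10.32
eef_pos: [372.2, 271.1, 199.9]
eef_rot: [-1.574, -0.003, 1.54]
wrist_force: [0.0, 0.3, -0.0]
finger_gap: 39.6
clock: 10.73
eef_pos: [372.5, 271.1, 367.1]
eef_rot: [-1.582, -0.009, 1.54]
wrist_force: [-0.4, -0.9, -1.1]
finger_gap: 39.5
shift [-15.6, 6.9, -218.2] turn [0.6, 0.3, -25.3] rows 6
```

```bash
python3 -m handwheel '[[[-16,5,-218,0,0,-25.3,-1],[-16,5,-218,0,0,-25.3,-1],[-16,5,-218,0,0,-25.3,-1],[-16,5,-218,0,0,-25.3,-1],[-16,5,-218,0,0,-25.3,-1]]]'; python3 -m handwheel '[[[0,0,0,0,0,0,-1],[0,0,0,0,0,0,-1]]]'; python3 -c "
from h import *
plan(chute(245,20)+1.2*C,88.1,TILT)
snap('top','t6');im=cv2.imread('pics/t6.png');cv2.imwrite('pics/t6c.png',cv2.resize(im[150:300,100:300],(800,600)))"
```

```text
clock: 11.15
eef_pos: [581.0, 247.0, 363.3]
eef_rot: [-1.583, -0.455, 1.542]
wrist_force: [0.7, 0.9, 0.2]
finger_gap: 39.6
clock: 11.32
eef_pos: [582.6, 245.8, 360.3]
eef_rot: [-1.577, -0.454, 1.538]
wrist_force: [-0.0, -0.4, -0.6]
finger_gap: 39.4
shift [3.7, 69.4, -8.3] turn [0.4, 0.0, 0.2] rows 2
```

View pics/t6c.png

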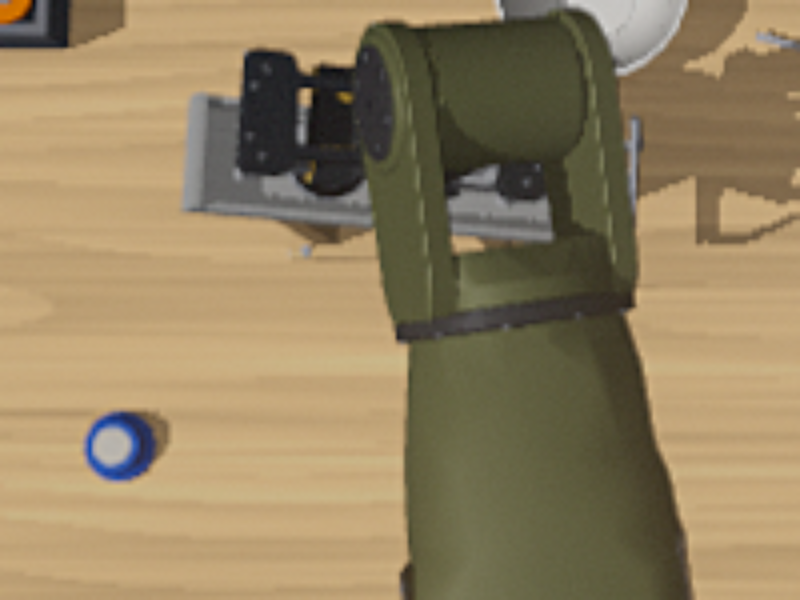

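```bash
python3 -m handwheel '[[[4,30,-8,0,0,0,-1],[4,50,-8,0,0,0,-1],[4,60,-8,0,0,0,-1],[4,66,-8,0,0,0,-1],[4,66,-8,0,0,0,-1]]]'; python3 -c "
from h import *
plan(chute(245,1.5)+1.2*C,88.1,TILT)"
```

```text
clock: 11.78
eef_pos: [589.8, 279.6, 304.9]
eef_rot: [-1.58, -0.454, 1.542]
wrist_force: [0.4, 0.6, -0.7]
finger_gap: 39.4
shift [-2.6, 23.2, -2.4] turn [0.5, 0.2, 0.2] rows 1
```

```bash
python3 -m handwheel '[[[-2,12,-2.5,0,0,0,-1],[-2,22,-2.5,0,0,0,-1],[-2,23,-2.5,0,0,0,-1],[-2,23,-2.5,0,0,0,-1]]]';python3 -c "
from h import *
plan(chute(245,1.5)+1.2*C,88.1,TILT)"; python3 -m handwheel '[[[0,0,0,0,0,0,0.2],[0,0,0,0,0,0,0.2],[0,0,0,0,0,0,0.2],[0,-30,0,0,0,0,0.3],[0,-60,0,0,0,0,0.3]]]';python3 -m handwheel '[[[0,-80,0,0,0,0,0.3],[0,-80,0,0,0,0,0.3],[0,-80,0,0,0,0,0.3]]]'; python3 -c "
from h import *
plan([403,198.5,150],88.1)
snap('scene','s7');im=cv2.imread('pics/s7.png');cv2.imwrite('pics/s7c.png',cv2.resize(im[90:210,250:390],(700,600)))"
```

```text
clock: 12.12
eef_pos: [592.5, 287.9, 282.8]
eef_rot: [-1.579, -0.454, 1.541]
wrist_force: [-0.5, 0.3, -0.6]
finger_gap: 39.5
shift [-0.5, -0.3, -0.2] turn [0.4, 0.2, 0.2] rows 1
clock: 12.53
eef_pos: [590.7, 261.5, 336.4]
eef_rot: [-1.576, -0.453, 1.541]
wrist_force: [-0.0, -0.6, -0.5]
finger_gap: 61.1
clock: 12.78
eef_pos: [589.8, 224.2, 416.4]
eef_rot: [-1.588, -0.455, 1.544]
wrist_force: [0.2, 0.3, 1.1]
finger_gap: 61.2
shift [-144.5, 222.5, 190.0] turn [0.9, 0.1, 26.0] rows 8
```

View pics/s7c.png

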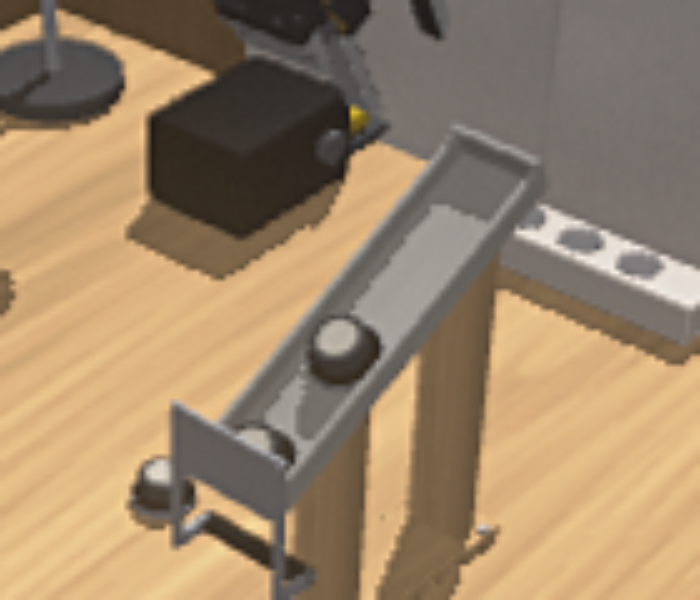

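Works well. Now the third driver.

```bash
python3 -m handwheel '[[[-72,111,95,0,0,26,0.3],[-72,111,95,0,0,26,0.3],[-72,111,95,0,0,26,0.3],[-72,111,95,0,0,26,0.3],[-72,111,95,0,0,26,0.3]]]'; python3 -c "
from h import *
plan([403,198.5,80],88.1)"
```

```text
clock: 13.25
eef_pos: [491.3, 213.3, 274.1]
eef_rot: [-1.575, 0.008, 1.541]
wrist_force: [-0.1, 0.2, 0.1]
finger_gap: 61.1
shift [-16.0, 193.9, 88.6] turn [0.2, 0.2, -0.4] rows 6
```

```bash
python3 -m handwheel '[[[-16,140,89,0,0,0,0.3],[-16,140,89,0,0,0,0.3],[-16,160,89,0,0,0,0.3],[-16,194,89,0,0,0,0.3],[-16,194,89,0,0,0,0.3]]]'; python3 -m handwheel '[[[0,0,0,0,0,0,0.3],[0,0,0,0,0,0,0.3]]]'; python3 -c "
from h import *
s,im,d=snap('wrist','w8');P=cloud('wrist',d,s);k=(P[...,2]>20)&(P[...,2]<32);k[:,:225]=0;k[:,325:]=0;k[250:]=0;k[:150]=0;q=(P[k].max(0)+P[k].min(0))/2
print(P[k].mean(0),np.ptp(P[k],axis=0),q)
plan([q[0]+.5,q[1],-5],88.1)"
```

```text
clock: 13.67
eef_pos: [406.1, 199.2, 92.4]
eef_rot: [-1.576, 0.006, 1.541]
wrist_force: [1.0, 1.2, 0.4]
finger_gap: 61.0
clock: 13.83
eef_pos: [405.8, 199.1, 92.3]
eef_rot: [-1.573, 0.007, 1.541]
wrist_force: [1.6, -1.0, 1.9]
finger_gap: 61.2
[400.87390191 197.72612798  25.9974155 ] [39.40569249 39.31841527  8.81505143] [401.49160845 197.69178673  24.51074717]
shift [-1.5, 99.0, 6.0] turn [0.4, 0.2, -0.3] rows 3
```

View pics/w8.png

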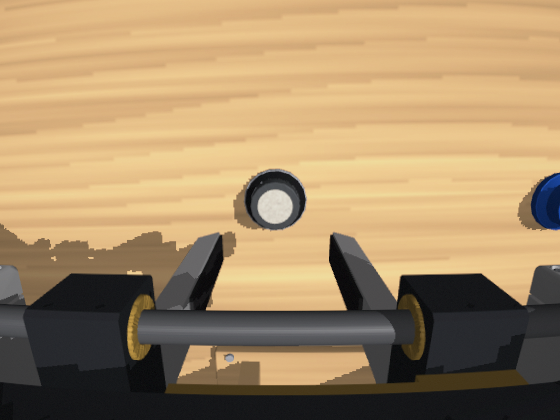

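```bash
python3 -m handwheel '[[[-1.5,35,6,0,0,0,0.3],[-1.5,50,6,0,0,0,0.3],[-1.5,50,6,0,0,0,0.3],[-1.5,50,6,0,0,0,0.3]]]'; python3 -c "
from h import *
plan([402,197.8,-5],88.1)"
```

```text
clock: 14.22
eef_pos: [403.4, 198.5, 45.9]
eef_rot: [-1.579, 0.004, 1.541]
wrist_force: [-0.5, 0.5, 1.2]
finger_gap: 61.2
shift [-0.6, 50.9, 1.8] turn [0.5, 0.2, -0.2] rows 2
```

```bash
python3 -m handwheel '[[[-0.5,25,1.5,0,0,0,0.3],[-0.5,38,1.5,0,0,0,0.3],[-0.5,48,1.5,0,0,0,0.3],[-0.5,50,1.5,0,0,0,0.3],[-0.5,50,1.5,0,0,0,0.3]]]'; python3 -m handwheel '[[[0,0,0,0,0,0,-1],[0,0,0,0,0,0,-1],[0,0,0,0,0,0,-1],[0,0,0,0,0,0,-1],[0,0,0,0,0,0,-1]]]' 20; python3 -m handwheel '[[[0,0,0,0,0,0,-1],[0,0,0,0,0,0,-1]]]'
```

```text
clock: 14.63
eef_pos: [403.1, 198.1, -3.3]
eef_rot: [-1.58, 0.004, 1.541]
wrist_force: [-0.8, 0.4, -0.1]
finger_gap: 61.1
clock: 15.05
eef_pos: [403.4, 198.3, -2.7]
eef_rot: [-1.581, 0.004, 1.541]
wrist_force: [-1.1, -0.6, 6.3]
finger_gap: 39.6
clock: 15.22
eef_pos: [403.5, 198.3, -2.5]
eef_rot: [-1.581, 0.003, 1.541]
wrist_force: [-0.6, 0.1, -1.0]
finger_gap: 39.1
```

```bash
python3 -m handwheel '[[[0,-150,0,0,0,0,-1],[0,-150,0,0,0,0,-1],[0,-200,0,0,0,0,-1],[0,-200,0,0,0,0,-1],[0,-200,0,0,0,0,-1]]]'; python3 -m handwheel '[[[0,-165,0,0,0,0,-1],[0,-165,0,0,0,0,-1],[0,-165,0,0,0,0,-1],[0,-165,0,0,0,0,-1],[0,-165,0,0,0,0,-1]]]'; python3 -c "
from h import *
pl(245,90)"
```

```text
clock: 15.63
eef_pos: [401.4, 199.1, 200.7]
eef_rot: [-1.583, 0.003, 1.541]
wrist_force: [-0.1, 0.1, -0.5]
finger_gap: 39.5
clock: 16.05
eef_pos: [400.2, 199.9, 373.0]
eef_rot: [-1.592, -0.002, 1.541]
wrist_force: [-0.7, -0.5, 0.1]
finger_gap: 39.8
shift [54.6, 14.5, -188.2] turn [1.2, 0.5, -25.7] rows 5
```

```bash
python3 -m handwheel '[[[54,12,-192,1,0,-25.7,-1],[54,12,-192,1,0,-25.7,-1],[54,12,-192,1,0,-25.7,-1],[54,12,-192,1,0,-25.7,-1],[54,12,-192,1,0,-25.7,-1]]]'; python3 -m handwheel '[[[0,0,0,0,0,0,-1],[0,0,0,0,0,0,-1]]]'; python3 -c "
from h import *
plan(chute(245,20)+1.2*C,88.1,TILT)"
```

```text
clock: 16.47
eef_pos: [596.6, 246.2, 363.2]
eef_rot: [-1.573, -0.454, 1.542]
wrist_force: [-0.7, -0.1, -0.3]
finger_gap: 39.3
clock: 16.63
eef_pos: [597.7, 245.7, 360.4]
eef_rot: [-1.568, -0.454, 1.539]
wrist_force: [-1.6, 0.9, -1.1]
finger_gap: 39.1
shift [3.4, 69.3, 6.1] turn [-0.2, 0.1, 0.2] rows 2
```

```bash
python3 -m handwheel '[[[4,30,6,0,0,0,-1],[4,50,6,0,0,0,-1],[4,60,6,0,0,0,-1],[4,66,6,0,0,0,-1],[4,66,6,0,0,0,-1]]]'; python3 -c "
from h import *
plan(chute(245,1.5)+1.2*C,88.1,TILT)"
```

```text
clock: 17.05
eef_pos: [591.8, 278.7, 303.0]
eef_rot: [-1.568, -0.454, 1.54]
wrist_force: [0.7, 0.1, -1.1]
finger_gap: 39.4
shift [-1.1, 21.8, -0.6] turn [-0.2, 0.1, 0.2] rows 1
```

```bash
python3 -m handwheel '[[[-1,12,-1,0,0,0,-1],[-1,21,-1,0,0,0,-1],[-1,22,-1,0,0,0,-1],[-1,22,-1,0,0,0,-1]]]';python3 -m handwheel '[[[0,0,0,0,0,0,0.2],[0,0,0,0,0,0,0.2],[0,0,0,0,0,0,0.2],[0,-30,0,0,0,0,0.3],[0,-60,0,0,0,0,0.3]]]';python3 -m handwheel '[[[0,-80,0,0,0,0,0.3],[0,-80,0,0,0,0,0.3],[0,-80,0,0,0,0,0.3],[0,-80,0,0,0,0,0.3],[0,-80,0,0,0,0,0.3]]]'; python3 -c "
from h import *
print(read_state()['joints'])
snap('scene','s9');im=cv2.imread('pics/s9.png');cv2.imwrite('pics/s9c.png',cv2.resize(im[90:210,250:390],(700,600)))"
```

```text
clock: 17.38
eef_pos: [592.9, 287.5, 282.3]
eef_rot: [-1.567, -0.453, 1.54]
wrist_force: [0.6, -0.5, -0.5]
finger_gap: 39.7
clock: 17.8
eef_pos: [591.7, 261.1, 335.8]
eef_rot: [-1.564, -0.453, 1.539]
wrist_force: [-0.1, -0.1, 0.5]
finger_gap: 61.0
clock: 18.22
eef_pos: [591.2, 226.2, 407.0]
eef_rot: [-1.563, -0.453, 1.538]
wrist_force: [-0.7, 0.4, -1.2]
finger_gap: 61.2
[ 0.110619    0.36078319  1.02146625  0.45194107  1.68578642 -1.36004317]
```

View pics/s9c.png

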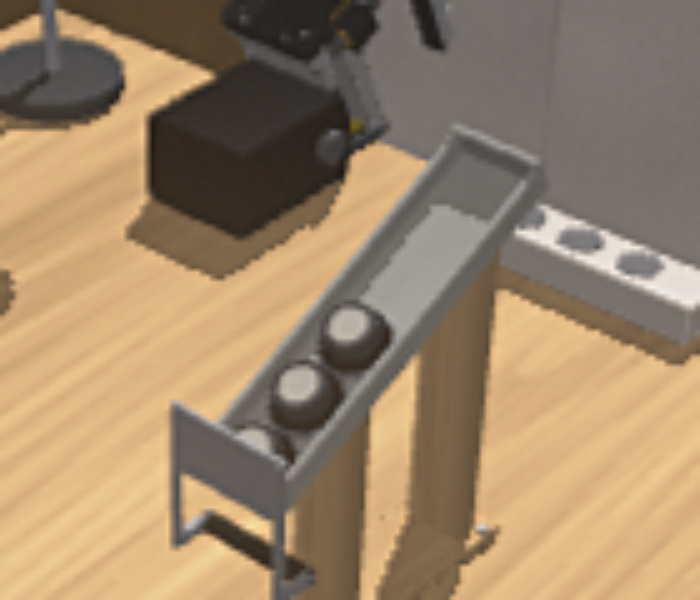

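```bash
python3 -c "
from h import *
plan([480,60,330],30)
z=np.load('pics/top0.npz');P=cloud('top',z['d']);print('box top z',np.nanmedian(P[140:200,450:480,2]),np.nanmedian(P[140:200,520:545,2]), P[150,450])"
python3 -m handwheel '[[[-80,40,60,0,8,25,0.3],[-80,40,60,0,8,25,0.3],[-80,40,60,0,8,25,0.3],[-80,40,60,0,8,25,0.3],[-80,40,60,0,8,25,0.3]]]';python3 -c "
from h import *
plan([480,0,330],20)"
```

```text
shift [-186.2, -4.6, 105.6] turn [-13.6, 57.2, 23.4] rows 9
box top z 158.25188263025984 159.82814710358105 [ 738.21776526 -500.13081278  120.33618154]
clock: 18.68
eef_pos: [527.8, 175.2, 334.3]
eef_rot: [-1.528, -0.007, 1.409]
wrist_force: [0.7, 0.2, -0.4]
finger_gap: 60.9
shift [-180.7, 3.8, 18.7] turn [-2.4, 60.7, -0.9] rows 9
```

```bash
python3 -m handwheel '[[[-90,0,10,-1,35,0,0.3],[-90,0,10,-1,35,0,0.3],[-90,0,10,-1,35,0,0.3],[-90,0,10,-1,35,0,0.3],[-90,0,10,-1,35,0,0.3]]]'; python3 -m handwheel '[[[-60,0,60,0,35,0,0.3],[-60,0,60,0,35,0,0.3],[-60,0,60,0,35,0,0.3],[-60,0,60,0,35,0,0.3],[-60,0,60,0,35,0,0.3]]]'; python3 -c "
from h import *
print(read_state()['joints'])
plan([442.8,-307.7,230],-128)"
```

```text
clock: 19.1
eef_pos: [503.4, 87.6, 333.6]
eef_rot: [-1.547, 0.012, 0.792]
wrist_force: [-0.4, -0.7, 0.4]
finger_gap: 60.8
clock: 19.52
eef_pos: [418.2, 87.5, 335.6]
eef_rot: [-1.556, 0.022, 0.176]
wrist_force: [0.5, 0.2, -0.2]
finger_gap: 61.1
[ 0.11181117 -0.03933984  1.57734187  0.013213    1.62680317 -0.06330202]
shift [-42.5, 100.8, -395.0] turn [1.2, 138.1, -1.6] rows 20
```

```bash
python3 -m handwheel '[[[-20,20,-180,0.5,35,0,0.3],[-20,20,-180,0.5,35,0,0.3],[-20,20,-180,0.5,35,0,0.3],[-20,20,-180,0.5,35,0,0.3],[-20,20,-180,0.5,35,0,0.3]]]'; python3 -c "
from h import *
plan([442.8,-307.7,230],-128)"
```

```text
clock: 19.93
eef_pos: [429.2, -96.4, 311.9]
eef_rot: [-1.562, 0.031, -0.443]
wrist_force: [1.2, 0.6, 0.2]
finger_gap: 61.1
shift [105.3, 77.1, -185.8] turn [1.2, 102.6, -1.7] rows 15
```

```bash
python3 -m handwheel '[[[80,10,-140,0.5,35,-0.5,0.3],[80,10,-140,0.5,35,-0.5,0.3],[80,10,-140,0.5,35,-0.5,0.3],[80,10,-140,0.5,35,-0.5,0.3],[80,10,-140,0.5,35,-0.5,0.3]]]'; python3 -m handwheel '[[[0,0,0,0,35,0,0.3],[0,0,0,0,35,0,0.3],[0,0,0,0,35,0,0.3],[0,0,0,0,35,0,0.3],[0,0,0,0,35,0,0.3]]]';python3 -c "
from h import *
plan([442.8,-307.7,230],-128)"
```

```text
clock: 20.35
eef_pos: [440.7, -261.7, 295.6]
eef_rot: [-1.57, 0.028, -1.063]
wrist_force: [-0.6, 1.3, -1.1]
finger_gap: 60.7
clock: 20.77
eef_pos: [441.0, -261.6, 294.9]
eef_rot: [-1.586, 0.025, -1.68]
wrist_force: [0.3, -1.0, 0.7]
finger_gap: 61.1
shift [47.3, 63.6, 7.8] turn [1.2, 31.8, -1.2] rows 5
```

```bash
python3 -m handwheel '[[[47,50,8,1.2,31.8,-1.2,0.3],[47,50,8,1.2,31.8,-1.2,0.3],[47,50,8,1.2,31.8,-1.2,0.3],[47,50,8,1.2,31.8,-1.2,0.3],[47,50,8,1.2,31.8,-1.2,0.3]]]'; python3 -m handwheel '[[[0,0,0,0,0,0,0.3],[0,0,0,0,0,0,0.3]]]';python3 -c "
from h import *
s,im,d=snap('wrist','w10');print(s['eef_pos'],s['eef_rot'],s['joints'])
snap('top','t10')"
```

```text
clock: 21.18
eef_pos: [443.2, -307.8, 242.3]
eef_rot: [-1.572, 0.001, -2.242]
wrist_force: [-0.0, 0.6, 0.3]
finger_gap: 61.4
clock: 21.35
eef_pos: [443.3, -307.6, 241.5]
eef_rot: [-1.573, 0.003, -2.239]
wrist_force: [-0.5, -0.0, -1.4]
finger_gap: 61.2
[ 443.27326568 -307.57117387  241.54617175] [-1.57288268  0.00298035 -2.23945827] [-0.67604548  0.24431992  1.4778712   0.0029982   1.4215105   1.56296063]
```

View pics/w10.png

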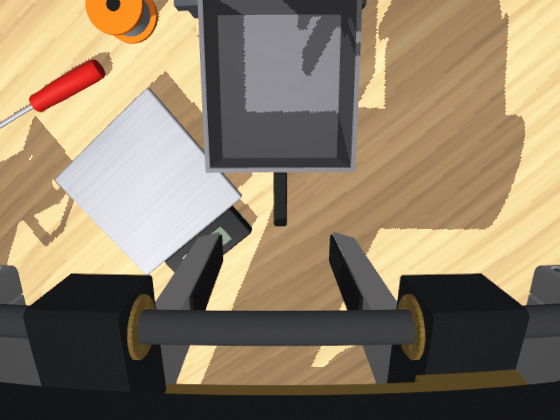

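View pics/t10.png

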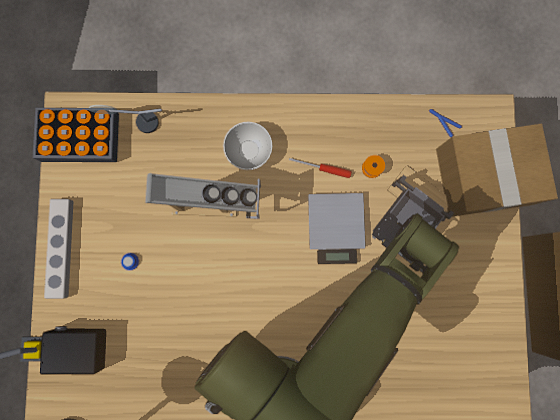

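```bash
python3 -c "
from h import *
s=read_state()
p=ray('wrist',[[280.5,172],[280.5,224],[206,172],[356,171],[202,15],[362,15]],147,s).round(1);print(p)
d=p[0]-p[1];print(np.degrees(np.arctan2(d[1],d[0])),np.hypot(*d[:2])); d=p[3]-p[2];print(np.degrees(np.arctan2(d[1],d[0]))+90,np.hypot(*d[:2]))
z=np.load('pics/w10.npz');P=cloud('wrist',z['d'],s);print(P[180:222:6,280].round(1));print(P[171,215:350:20].round(1))
"
```

```text
[[ 461.4 -327.4  147. ]
 [ 424.4 -298.3  147. ]
 [ 501.5 -276.8  147. ]
 [ 421.6 -379.3  147. ]
 [ 599.4 -356.6  147. ]
 [ 520.7 -456.5  147. ]]
-38.18457214286965 47.072391058878644
-37.93684976770889 129.96253306241763
[[ 455.9 -322.5  145.3]
 [ 451.7 -319.2  145.3]
 [ 447.4 -315.9  145.1]
 [ 443.2 -312.5  145.2]
 [ 438.7 -309.   144.4]
 [ 434.3 -305.6  144.3]
 [ 430.4 -302.5  146.7]]
[[ 497.2 -283.3  146. ]
 [ 486.4 -297.   146.2]
 [ 475.6 -310.5  145.8]
 [ 464.8 -324.   145.2]
 [ 454.  -337.6  145.1]
 [ 443.3 -351.3  145.6]
 [ 432.8 -364.9  146.5]]
```

```bash
python3 -c "
from h import *
plan([443.3,-313.2,165],-128)"
```

```text
shift [4.5, 77.0, 3.6] turn [0.1, -0.3, -0.1] rows 2
```

```bash
python3 -m handwheel '[[[4.5,40,3.5,0,0,0,0],[4.5,75,3.5,0,0,0,0],[4.5,77,3.5,0,0,0,0],[4.5,77,3.5,0,0,0,0]]]'; python3 -c "
from h import *
plan([443.3,-313.2,98],-128)
s,im,d=snap('wrist','w11')"
```

```text
clock: 21.78
eef_pos: [442.8, -312.7, 164.3]
eef_rot: [-1.575, 0.003, -2.238]
wrist_force: [0.5, 0.0, 1.4]
finger_gap: 47.4
shift [0.3, 66.3, 1.0] turn [0.3, -0.2, -0.2] rows 2
```

View pics/w11.png

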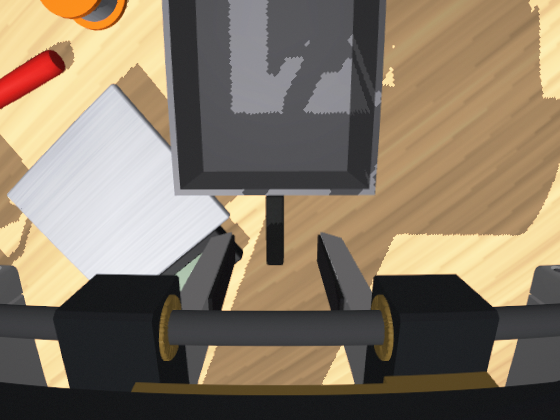

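Fin at column ~275, centred between the fingers (235/318). Descend slowly.

```bash
python3 -m handwheel '[[[0,20,1,0,0,0,0],[0,40,1,0,0,0,0],[0,50,1,0,0,0,0],[0,60,1,0,0,0,0],[0,64,1,0,0,0,0]]]'; python3 -c "
from h import *
plan([443.3,-313.2,98],-128)
s,im,d=snap('wrist','w12')
z=np.load('pics/w12.npz');T=T_tool(s);P=cloud('wrist',z['d'],s);q=((P.reshape(-1,3)-T[:3,3])@T[:3,:3]).reshape(P.shape)
print(q[190:260:6,274].round(0).tolist())"
```

```text
clock: 22.25
eef_pos: [444.7, -313.9, 102.4]
eef_rot: [-1.571, 0.003, -2.238]
wrist_force: [0.3, -0.6, 0.3]
finger_gap: 46.9
shift [0.3, 4.4, -1.6] turn [0.0, -0.2, -0.1] rows 1
[[-1.0, 25.0, 25.0], [-1.0, 7.0, 25.0], [-1.0, -6.0, 25.0], [-1.0, -20.0, 25.0], [-1.0, -32.0, 25.0], [-1.0, -41.0, 25.0], [-1.0, -44.0, 23.0], [-1.0, -43.0, 20.0], [-1.0, -42.0, 16.0], [-1.0, -44.0, 14.0], [-1.0, -43.0, 10.0], [-1.0, -42.0, 7.0]]
```

View pics/w12.png

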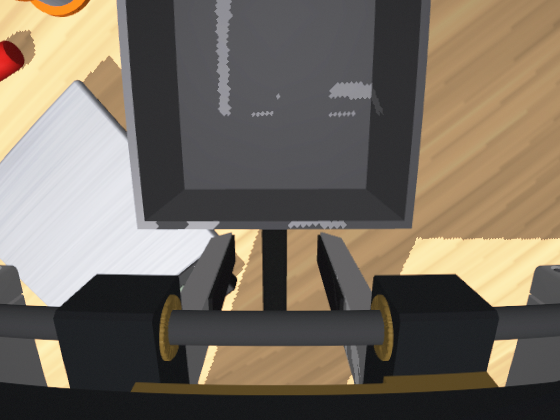

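```bash
python3 -m handwheel '[[[0,5,0,0,0,0,0],[0,5,0,0,0,0,0],[0,5,0,0,0,0,-1],[0,5,0,0,0,0,-1],[0,5,0,0,0,0,-1]]]' 55; python3 -m handwheel '[[[0,0,0,0,0,0,-1],[0,0,0,0,0,0,-1],[0,0,0,0,0,0,-1],[0,0,0,0,0,0,-1],[0,0,0,0,0,0,-1]]]' 55;python3 -m handwheel '[[[0,0,0,0,0,0,-1],[0,0,0,0,0,0,-1],[0,0,0,0,0,0,-1]]]'
```

```text
clock: 22.72
eef_pos: [444.7, -313.9, 97.5]
eef_rot: [-1.571, 0.003, -2.238]
wrist_force: [0.4, 0.1, -0.2]
finger_gap: 30.1
clock: 23.13
eef_pos: [445.1, -313.6, 97.7]
eef_rot: [-1.571, 0.003, -2.238]
wrist_force: [2.7, 5.3, 2.6]
finger_gap: 11.6
clock: 23.38
eef_pos: [445.1, -313.6, 97.8]
eef_rot: [-1.571, 0.003, -2.237]
wrist_force: [1.6, 2.8, 1.5]
finger_gap: 11.9
```

```bash
python3 -m handwheel '[[[0,-10,0,0,0,0,-1],[0,-20,0,0,0,0,-1],[0,-30,0,0,0,0,-1],[0,-40,0,0,0,0,-1],[0,-50,0,0,0,0,-1]]]';python3 -m handwheel '[[[0,-30,0,0,0,0,-1],[0,-30,0,0,0,0,-1],[0,-30,0,0,0,0,-1]]]'; python3 -c "
from h import *
snap('scene','s13');im=cv2.imread('pics/s13.png');cv2.imwrite('pics/s13c.png',cv2.resize(im[180:330,100:300],(800,600)))
s,im,d=snap('wrist','w13')
T=T_tool(s);P=cloud('wrist',d,s);q=((P.reshape(-1,3)-T[:3,3])@T[:3,:3]).reshape(P.shape)
print(q[:230:20,[140,275,400]].round(0).tolist())"
```

```text
clock: 23.8
eef_pos: [446.3, -314.9, 147.8]
eef_rot: [-1.567, 0.003, -2.238]
wrist_force: [20.5, -13.2, -13.5]
finger_gap: 11.9
clock: 24.05
eef_pos: [446.3, -315.3, 179.2]
eef_rot: [-1.565, 0.003, -2.238]
wrist_force: [-4.5, 3.4, 3.9]
finger_gap: 11.5
[[[-140.0, 181.0, 195.0], [-0.0, 70.0, 155.0], [129.0, 179.0, 193.0]], [[-142.0, 182.0, 175.0], [-0.0, 88.0, 147.0], [130.0, 180.0, 174.0]], [[-141.0, 178.0, 154.0], [-0.0, 83.0, 131.0], [131.0, 179.0, 154.0]], [[-143.0, 180.0, 134.0], [-0.0, 78.0, 115.0], [132.0, 179.0, 134.0]], [[-145.0, 180.0, 114.0], [-0.0, 70.0, 100.0], [133.0, 178.0, 113.0]], [[-146.0, 180.0, 93.0], [-0.0, 65.0, 85.0], [64.0, -15.0, 81.0]], [[-134.0, 144.0, 72.0], [-0.0, 58.0, 70.0], [63.0, -20.0, 71.0]], [[-136.0, 144.0, 52.0], [-0.0, 52.0, 56.0], [62.0, -24.0, 61.0]], [[-138.0, 144.0, 32.0], [-0.0, 46.0, 43.0], [62.0, -28.0, 52.0]], [[-139.0, 144.0, 11.0], [-0.0, -32.0, 42.0], [62.0, -31.0, 42.0]], [[-142.0, 145.0, -10.0], [-0.0, -36.0, 33.0], [143.0, 178.0, -18.0]], [[-143.0, 143.0, -31.0], [-0.0, -40.0, 24.0], [145.0, 178.0, -42.0]]]
```

View pics/s13c.png

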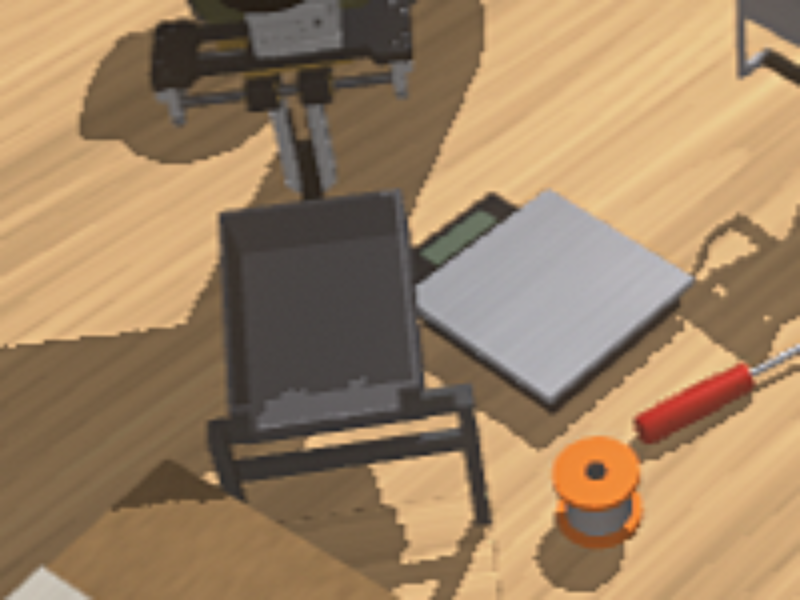

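View pics/w13.png

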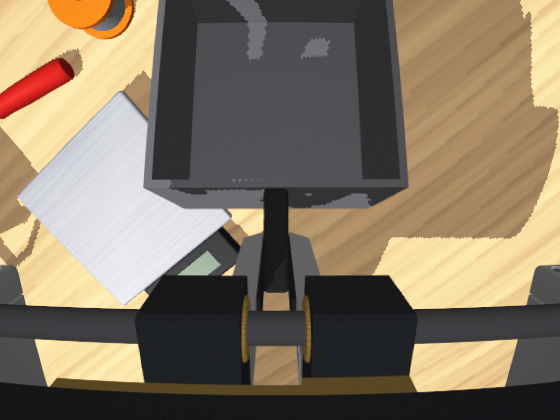

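```bash
python3 -m handwheel '[[[0,15,0,0,0,0,-1],[0,30,0,0,0,0,-1],[0,45,-1,0,0,0,-1],[0,60,-1,0,0,0,-1],[0,70,-1,0,0,0,-1]]]';python3 -m handwheel '[[[0,9,0,0,0,0,-1],[0,9,0,0,0,0,-1]]]'; python3 -c "
from h import *
snap('scene','s14');im=cv2.imread('pics/s14.png');cv2.imwrite('pics/s14c.png',cv2.resize(im[180:330,100:300],(800,600)))
s,im,d=snap('wrist','w14')
T=T_tool(s);P=cloud('wrist',d,s);q=((P.reshape(-1,3)-T[:3,3])@T[:3,:3]).reshape(P.shape)
m=(abs(q[...,0])<60)&(q[...,2]>14)&(q[...,2]<90)&(q[...,1]<-10)&(abs(q[...,0])>10)
print(q[:230:20,[140,275,400]].round(0).tolist())"
```

```text
clock: 24.57
eef_pos: [443.3, -313.3, 106.2]
eef_rot: [-1.573, 0.002, -2.238]
wrist_force: [-16.1, 11.9, 11.3]
finger_gap: 11.6
clock: 24.73
eef_pos: [442.6, -312.8, 97.6]
eef_rot: [-1.574, 0.002, -2.238]
wrist_force: [-5.4, 6.2, 8.0]
finger_gap: 11.9
[[[-61.0, -28.0, 125.0], [-0.0, 22.0, 140.0], [60.0, -17.0, 129.0]], [[-61.0, -31.0, 116.0], [-0.0, 23.0, 129.0], [61.0, -18.0, 119.0]], [[-61.0, -32.0, 107.0], [-0.0, 21.0, 117.0], [61.0, -19.0, 110.0]], [[-61.0, -33.0, 98.0], [-0.0, 22.0, 106.0], [61.0, -20.0, 100.0]], [[-61.0, -35.0, 89.0], [-0.0, 23.0, 95.0], [60.0, -24.0, 90.0]], [[-61.0, -37.0, 80.0], [-0.0, 21.0, 83.0], [61.0, -24.0, 81.0]], [[-61.0, -40.0, 71.0], [-0.0, 22.0, 71.0], [61.0, -26.0, 71.0]], [[-61.0, -41.0, 62.0], [-0.0, 23.0, 58.0], [61.0, -29.0, 62.0]], [[-61.0, -42.0, 54.0], [-0.0, 23.0, 46.0], [61.0, -29.0, 52.0]], [[-61.0, -45.0, 45.0], [-0.0, 23.0, 33.0], [61.0, -32.0, 42.0]], [[-61.0, -47.0, 36.0], [-0.0, -12.0, 28.0], [61.0, -34.0, 33.0]], [[-62.0, -48.0, 27.0], [-0.0, -48.0, 27.0], [57.0, -48.0, 27.0]]]
```

View pics/s14c.png

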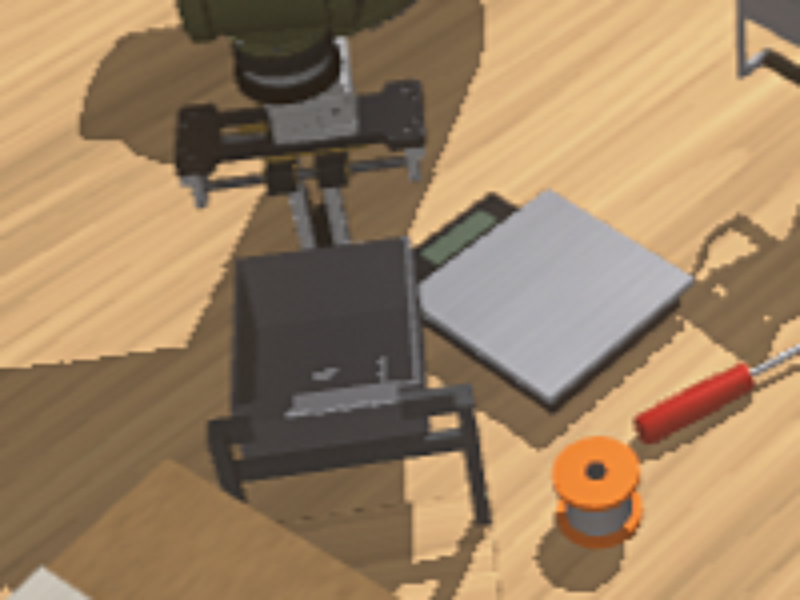

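View pics/w14.png

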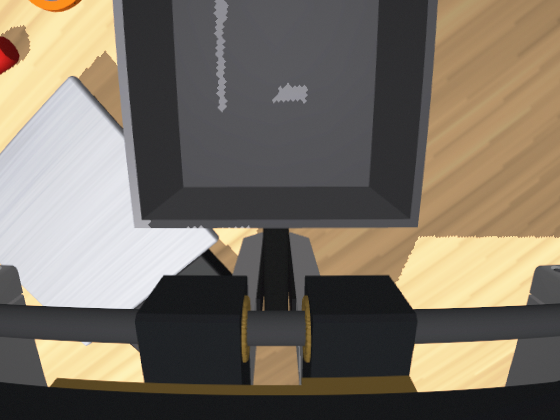

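```bash
python3 -m handwheel '[[[0,0,0,0,0,0,-0.5],[0,0,0,0,0,0,-0.5],[0,0,0,0,0,0,-0.5],[0,0,0,0,0,0,-0.5]]]' 20;python3 -m handwheel '[[[0,0,3,0,0,0,-0.5],[0,0,3,0,0,0,-0.5],[0,0,3,0,0,0,-0.5]]]'; python3 -m handwheel '[[[0,0,0,0,0,0,-1],[0,0,0,0,0,0,-1],[0,0,0,0,0,0,-1],[0,0,0,0,0,0,-1],[0,0,0,0,0,0,-1]]]' 60;python3 -m handwheel '[[[0,0,0,0,0,0,-1],[0,0,0,0,0,0,-1],[0,0,0,0,0,0,-1]]]'
```

```text
clock: 25.17
eef_pos: [442.4, -312.8, 97.1]
eef_rot: [-1.575, 0.002, -2.238]
wrist_force: [0.3, -0.0, -0.0]
finger_gap: 23.2
clock: 25.42
eef_pos: [444.8, -314.8, 97.0]
eef_rot: [-1.575, 0.002, -2.238]
wrist_force: [0.4, 0.0, -0.3]
finger_gap: 23.4
clock: 25.83
eef_pos: [444.8, -314.7, 97.0]
eef_rot: [-1.575, 0.002, -2.238]
wrist_force: [0.6, 0.9, 0.0]
finger_gap: 11.7
clock: 26.08
eef_pos: [444.9, -314.7, 97.0]
eef_rot: [-1.575, 0.002, -2.238]
wrist_force: [0.5, 1.2, -0.0]
finger_gap: 11.5
```

```bash
python3 -m handwheel '[[[0,-3,-1.5,1,0,0,-1],[0,-5,-1.5,2,0,0,-1],[0,-8,-1.5,2.5,0,0,-1],[0,-8,-1.5,3,0,0,-1],[0,-8,-1.5,3,0,0,-1]]]' ; python3 -c "
from h import *
s,im,d=snap('wrist','w15')
T=T_tool(s);P=cloud('wrist',d,s);q=((P.reshape(-1,3)-T[:3,3])@T[:3,:3]).reshape(P.shape)
print(q[20:190:20,275].round(1)[:,1:].tolist(),s['wrist_force'])"
```

```text
clock: 26.5
eef_pos: [444.9, -314.8, 105.4]
eef_rot: [-1.518, 0.002, -2.238]
wrist_force: [14.1, -8.6, -7.4]
finger_gap: 11.7
[[35.6, 132.6], [33.2, 120.0], [32.4, 107.8], [31.9, 95.5], [31.0, 83.1], [29.0, 70.5], [28.5, 57.8], [27.2, 45.0], [26.3, 31.9]] [14.07631263 -8.59498797 -7.39470433]
```

```bash
python3 -m handwheel '[[[0,4,1,-1,0,0,-1],[0,8,1.5,-3,0,0,-1],[0,8,1.5,-3.2,0,0,-1],[0,8,1.5,-3.2,0,0,-1]]]' ; python3 -m handwheel '[[[0,-1,2,0,0,0,-1],[0,-1,2,0,0,0,-1]]]'; python3 -c "
from h import *
s,im,d=snap('wrist','w15')
T=T_tool(s);P=cloud('wrist',d,s);q=((P.reshape(-1,3)-T[:3,3])@T[:3,:3]).reshape(P.shape)
print(q[20:190:20,275].round(1)[:,1:].tolist(),s['wrist_force'])"
```

```text
clock: 26.88
eef_pos: [445.1, -315.4, 97.3]
eef_rot: [-1.579, 0.001, -2.238]
wrist_force: [-12.5, 7.5, 7.1]
finger_gap: 11.6
clock: 27.05
eef_pos: [445.0, -315.5, 98.1]
eef_rot: [-1.584, 0.001, -2.238]
wrist_force: [-16.0, 11.5, 9.5]
finger_gap: 11.9
[[21.1, 128.6], [21.0, 117.3], [20.5, 105.9], [20.1, 94.3], [20.1, 82.5], [20.8, 70.6], [21.6, 58.3], [20.7, 45.8], [22.0, 32.7]] [-15.95135151  11.45809721   9.54356887]
```

```bash
cat > tl.py <<'E'
from h import *
import sys
s,im,d=snap('wrist',sys.argv[1])
T=T_tool(s);P=cloud('wrist',d,s);q=((P.reshape(-1,3)-T[:3,3])@T[:3,:3]).reshape(P.shape)
k=(abs(q[...,0])<40)&(q[...,2]>32)&(q[...,2]<135)&(q[...,1]>5)&(q[...,1]<70)
k[:, :230]=0;k[:,320:]=0;k[200:]=0
a=q[k];f=np.polyfit(a[:,2],a[:,1],1);e=a[:,1]-np.polyval(f,a[:,2]);a=a[abs(e)<5];f=np.polyfit(a[:,2],a[:,1],1)
pitch=-np.degrees(T[2,2]) if 0 else np.degrees(np.arcsin(T[2,2]))
B=T[:3,:3].T@s['wrist_force']
print('rel nose-down deg',np.degrees(np.arctan(f[0])).round(2),'tool z-axis elev',pitch.round(2),'world nose-up',(pitch-np.degrees(np.arctan(f[0]))).round(2),'floor y at z=100:',np.polyval(f,100).round(1),'F tool',B.round(1),'pos',s['eef_pos'].round(1), len(a))
E
python3 -m handwheel '[[[0,0,-1,0,0,0,-0.5],[0,0,-1,0,0,0,-0.5],[0,0,-1,0.5,0,0,-0.5],[0,0,-1,0.7,0,0,-0.5]]]' 20; python3 -m handwheel '[[[0,0,0,0,0,0,-1],[0,0,0,0,0,0,-1],[0,0,0,0,0,0,-1],[0,0,0,0,0,0,-1],[0,0,0,0,0,0,-1]]]' 60;python3 -m handwheel '[[[0,0,0,0,0,0,-1],[0,0,0,0,0,0,-1],[0,0,0,0,0,0,-1]]]'; python3 tl.py w16;python3 -m handwheel '[[[0,-3,0,0,0,0,-1],[0,-3,0,0,0,0,-1],[0,-3,0,0,0,0,-1]]]'; python3 tl.py w17
```

```text
clock: 27.43
eef_pos: [444.3, -315.0, 98.0]
eef_rot: [-1.571, 0.001, -2.238]
wrist_force: [-0.1, 0.2, -0.7]
finger_gap: 23.2
clock: 27.85
eef_pos: [444.4, -315.0, 98.0]
eef_rot: [-1.571, 0.001, -2.238]
wrist_force: [0.4, 1.6, -0.2]
finger_gap: 11.9
clock: 28.1
eef_pos: [444.4, -315.0, 98.0]
eef_rot: [-1.571, 0.001, -2.238]
wrist_force: [0.2, 0.9, 0.8]
finger_gap: 11.8
rel nose-down deg -0.46 tool z-axis elev -0.02 world nose-up 0.44 floor y at z=100: 22.8 F tool [-0.9 -0.8 -0.4] pos [ 444.4 -315.    98. ] 15344
clock: 28.4
eef_pos: [444.3, -315.1, 101.1]
eef_rot: [-1.571, 0.001, -2.238]
wrist_force: [-1.7, -0.4, 0.2]
finger_gap: 11.6
rel nose-down deg -0.44 tool z-axis elev -0.02 world nose-up 0.42 floor y at z=100: 22.9 F tool [ 1.4 -0.2 -1.1] pos [ 444.3 -315.1  101.1] 15318
```

```bash
python3 -m handwheel '[[[0,-2,0,0,0,0,-1],[0,-4,0,0,0,0,-1],[0,-4,0,0,0,0,-1]]]'; python3 tl.py w18;python3 -m handwheel '[[[0,-2,0,0,0,0,-1],[0,-4,0,0,0,0,-1],[0,-4,0,0,0,0,-1]]]'; python3 tl.py w19
```

```text
clock: 28.7
eef_pos: [444.3, -315.1, 105.4]
eef_rot: [-1.571, 0.001, -2.238]
wrist_force: [0.1, -1.2, -0.8]
finger_gap: 11.7
rel nose-down deg -0.38 tool z-axis elev -0.02 world nose-up 0.36 floor y at z=100: 23.0 F tool [0.9 0.8 0.8] pos [ 444.3 -315.1  105.4] 15320
clock: 29.0
eef_pos: [444.3, -315.1, 109.7]
eef_rot: [-1.571, 0.001, -2.238]
wrist_force: [-0.6, -0.8, -1.5]
finger_gap: 11.7
rel nose-down deg -0.39 tool z-axis elev -0.01 world nose-up 0.38 floor y at z=100: 23.0 F tool [ 1.   1.5 -0. ] pos [ 444.3 -315.1  109.7] 15329
```

```bash
python3 -m handwheel '[[[0,-2,0,0,0,0,-1],[0,-4,0,0,0,0,-1],[0,-6,0,0,0,0,-1],[0,-6,0,0,0,0,-1]]]'; python3 tl.py w20;python3 -m handwheel '[[[0,-2,0,0,0,0,-1],[0,-4,0,0,0,0,-1],[0,-7,0,0,0,0,-1],[0,-10,0,0,0,0,-1],[0,-10,0,0,0,0,-1]]]'; python3 tl.py w21
```

```text
clock: 29.38
eef_pos: [444.2, -315.1, 116.0]
eef_rot: [-1.571, 0.0, -2.238]
wrist_force: [-1.1, -0.5, -1.0]
finger_gap: 11.6
rel nose-down deg -0.39 tool z-axis elev -0.01 world nose-up 0.38 floor y at z=100: 23.0 F tool [ 1.1  1.  -0.5] pos [ 444.2 -315.1  116. ] 15328
clock: 29.85
eef_pos: [444.4, -315.3, 126.5]
eef_rot: [-1.57, 0.0, -2.238]
wrist_force: [-0.0, -0.0, -1.4]
finger_gap: 11.8
rel nose-down deg -0.39 tool z-axis elev 0.05 world nose-up 0.44 floor y at z=100: 22.9 F tool [0.  1.4 0. ] pos [ 444.4 -315.3  126.5] 15315
```

```bash
python3 -m handwheel '[[[0,-20,0,0,0,0,-1],[0,-40,0,0,0,0,-1],[0,-60,0,0,0,0,-1],[0,-80,0,0,0,0,-1],[0,-90,0,0,0,0,-1]]]'; python3 -m handwheel '[[[0,0,-20,0,0,0,-1],[0,0,-40,0,0,0,-1],[0,0,-60,0,0,0,-1],[0,0,-80,0,0,0,-1],[0,0,-90,0,0,0,-1]]]'; python3 tl.py w22; python3 -c "
from h import *
plan([380,-240,216],-2)"
```

```text
clock: 30.32
eef_pos: [444.7, -315.6, 218.5]
eef_rot: [-1.568, 0.0, -2.238]
wrist_force: [0.1, -0.1, -0.3]
finger_gap: 11.9
clock: 30.73
eef_pos: [372.7, -258.8, 217.9]
eef_rot: [-1.568, 0.0, -2.238]
wrist_force: [0.3, -0.3, -0.9]
finger_gap: 11.5
rel nose-down deg -0.38 tool z-axis elev 0.15 world nose-up 0.54 floor y at z=100: 22.9 F tool [0.1 0.9 0.5] pos [ 372.7 -258.8  217.9] 15313
shift [-19.3, 2.2, -5.5] turn [-0.1, -126.2, 0.2] rows 18
```

```bash
python3 -m handwheel '[[[0,0,0,0,-6,0,-1],[0,0,0,0,-13,0,-1],[0,0,0,0,-20,0,-1],[0,0,0,0,-27,0,-1],[0,0,0,0,-33,0,-1]]]'; python3 -m handwheel '[[[0,0,0,0,-7,0,-1],[0,0,0,0,-14,0,-1],[0,0,0,0,-21,0,-1],[0,0,0,0,-28,0,-1],[0,0,0,0,-33,0,-1]]]';  python3 -m handwheel '[[[0,0,0,0,-7,0,-1],[0,0,0,0,-14,0,-1],[0,0,0,0,-21,0,-1],[0,0,0,0,-28,0,-1],[0,0,0,0,-33,0,-1]]]'; python3 -c "
from h import *
plan([440,-84.9,216],-1.9)"; python3 tl.py w23
```

```text
clock: 31.2
eef_pos: [373.0, -259.0, 218.0]
eef_rot: [-1.568, -0.001, -1.655]
wrist_force: [0.2, -1.1, -1.8]
finger_gap: 11.8
clock: 31.62
eef_pos: [373.5, -259.5, 217.8]
eef_rot: [-1.569, -0.003, -1.073]
wrist_force: [-0.1, 0.4, -1.3]
finger_gap: 11.6
clock: 32.03
eef_pos: [374.0, -260.0, 217.5]
eef_rot: [-1.571, -0.003, -0.49]
wrist_force: [0.2, -0.5, -1.8]
finger_gap: 11.8
shift [-24.3, 1.4, 185.6] turn [0.1, -26.2, 0.2] rows 5
rel nose-down deg -0.34 tool z-axis elev -0.02 world nose-up 0.32 floor y at z=100: 22.9 F tool [ 0.4  1.8 -0.4] pos [ 374.  -260.   217.5] 15318
```

```bash
python3 -m handwheel '[[[0,0,0,0,-7,0,-1],[0,0,0,0,-14,0,-1],[0,0,0,0,-21,0,-1],[0,0,0,0,-26,0,-1],[0,0,0,0,-26,0,-1]]]'; python3 -c "
from h import *
plan([440,-84.9,216],-1.9)"
```

```text
clock: 32.5
eef_pos: [374.4, -260.3, 217.4]
eef_rot: [-1.572, -0.002, -0.03]
wrist_force: [-0.4, -0.6, -1.6]
finger_gap: 11.7
shift [60.4, 1.2, 177.3] turn [0.1, 0.2, 0.1] rows 5
```

```bash
python3 -m handwheel '[[[12,1,35,0,0,0,-1],[25,1,70,0,0,0,-1],[37,1,105,0,0,0,-1],[50,1,140,0,0,0,-1],[58,1,170,0,0,0,-1]]]'; python3 -c "
from h import *
plan([440,-84.9,50],-1.9)
snap('top','t24');
s,im,d=snap('scene','s24');P=cloud('scene',d)
# look for the gate bar: dark points near chute x 5..40, z 95..125
X=(P-LIP)@np.c_[U,C,[0,0,1]]
for r in [(-15,-0),(0,10),(10,16),(16,28),(28,40)]:
    k=(X[...,0]>r[0])&(X[...,0]<r[1])&(abs(X[...,1])<60)&(P[...,2]>85)&(P[...,2]<170); print(r,k.sum(),(P[k][:,2].min(),X[k][:,1].min(),X[k][:,1].max()) if k.any() else '')
"
```

```text
clock: 32.92
eef_pos: [438.4, -90.3, 216.3]
eef_rot: [-1.572, -0.003, -0.035]
wrist_force: [1.2, 0.6, -0.8]
finger_gap: 11.8
shift [0.9, 166.2, 5.7] turn [0.1, -0.1, 0.2] rows 4
(-15, 0) 77 (np.float64(110.03086035249908), np.float64(-52.748045871916496), np.float64(49.79678629562883))
(0, 10) 17 (np.float64(109.90674830064631), np.float64(-53.645315155724624), np.float64(46.374199001098155))
(10, 16) 21 (np.float64(109.07211431429573), np.float64(-48.28881660227384), np.float64(46.83659237165918))
(16, 28) 74 (np.float64(103.45612862515202), np.float64(-50.42377346032246), np.float64(47.3854176317875))
(28, 40) 9 (np.float64(115.37264908808822), np.float64(-41.07268483302664), np.float64(44.494073489055125))
```

View pics/t24.png

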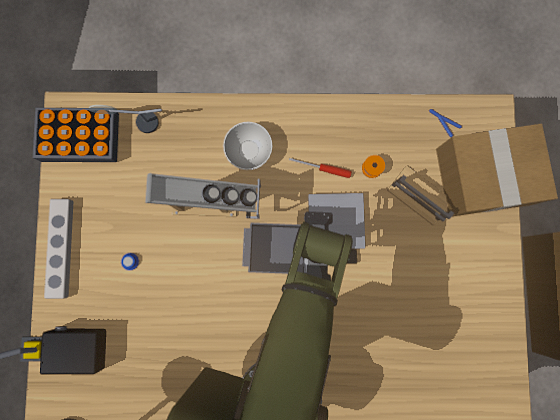

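View pics/s24.png

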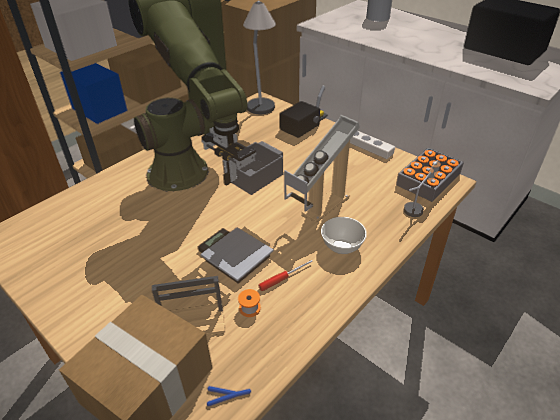

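```bash
python3 -m handwheel '[[[0,40,2,0,0,0,-1],[0,75,4,0,0,0,-1],[0,110,5.5,0,0,0,-1],[0,140,5.5,0,0,0,-1],[0,155,5.5,0,0,0,-1]]]'; python3 -m handwheel '[[[0,10,0,0,0,0,-1],[0,15,0,0,0,0,-1],[0,15,0,0,0,0,-1]]]';python3 -c "
from h import *
plan(LIP-157*U+[0,0,40-175],-1.9)"; python3 tl.py w25
```

```text
clock: 33.43
eef_pos: [437.7, -83.9, 57.8]
eef_rot: [-1.571, 0.001, -0.036]
wrist_force: [-0.1, -0.2, -0.6]
finger_gap: 11.4
clock: 33.68
eef_pos: [437.3, -84.3, 41.9]
eef_rot: [-1.571, 0.003, -0.039]
wrist_force: [0.4, 0.4, -0.6]
finger_gap: 11.6
shift [141.9, 1.5, 0.4] turn [0.0, -0.3, -0.2] rows 4
rel nose-down deg -0.34 tool z-axis elev -0.0 world nose-up 0.34 floor y at z=100: 22.9 F tool [0.4 0.6 0.4] pos [437.3 -84.3  41.9] 15330
```

```bash
python3 -m handwheel '[[[25,2,0,0,0,0,-1],[55,2,0,0,0,0,-1],[85,2,0,0,0,0,-1],[115,2,0,0,0,0,-1],[137,2,0,0,0,0,-1]]]'; python3 -m handwheel '[[[4,0,0,0,0,0,-1],[4,0,0,0,0,0,-1],[4,0,0,0,0,0,-1]]]';python3 -c "
from h import *
plan(LIP-157*U+[0,0,40-175],-1.9)
s,im,d=snap('scene','s26');cv2.imwrite('pics/s26c.png',cv2.resize(im[120:260,220:380,::-1],(686,600)))"; python3 tl.py w26
```

```text
clock: 34.15
eef_pos: [577.5, -90.0, 42.1]
eef_rot: [-1.572, -0.001, -0.04]
wrist_force: [0.0, -0.0, -0.7]
finger_gap: 11.9
clock: 34.4
eef_pos: [581.1, -90.3, 42.5]
eef_rot: [-1.572, -0.001, -0.04]
wrist_force: [-0.7, 0.3, -1.3]
finger_gap: 11.3
shift [-1.9, 2.5, 0.8] turn [0.1, -0.4, 0.1] rows 1
rel nose-down deg -0.35 tool z-axis elev -0.05 world nose-up 0.3 floor y at z=100: 23.0 F tool [-0.5  2.  -0.1] pos [580.7 -90.2  42.4] 15328
```

View pics/s26c.png

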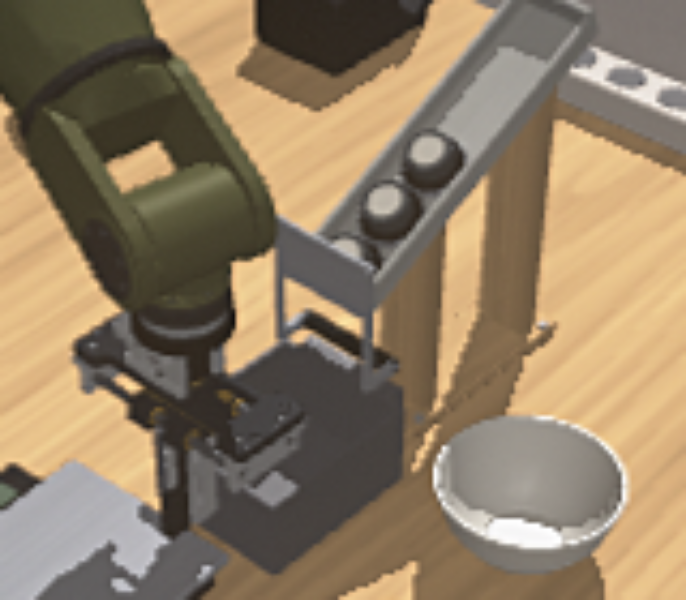

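View pics/w26.png

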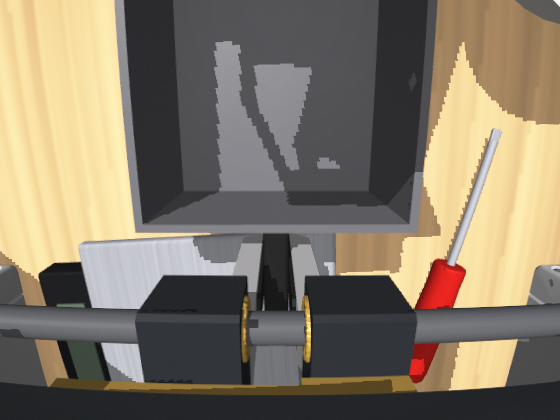

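```bash
python3 -m handwheel '[[[-1.5,-6,1,0,0,0,-1],[-1.5,-10,1,0,0,0,-1],[-1.5,-12,1,0,0,0,-1]]]'; python3 tl.py w27; python3 -m handwheel '[[[0,-12,0,0,0,0,-1],[0,-25,0,0,0,0,-1],[0,-36,0,0,0,0,-1],[0,-46,0,0,0,0,-1],[0,-46,0,0,0,0,-1]]]';python3 -c "
from h import *
s,im,d=snap('scene','s27');cv2.imwrite('pics/s27c.png',cv2.resize(im[120:260,220:380,::-1],(686,600)))"; python3 tl.py w28
```

```text
clock: 34.75
eef_pos: [579.3, -89.2, 55.8]
eef_rot: [-1.572, -0.003, -0.04]
wrist_force: [0.3, -0.0, -1.4]
finger_gap: 11.5
rel nose-down deg -0.35 tool z-axis elev -0.06 world nose-up 0.29 floor y at z=100: 23.0 F tool [ 0.3  1.4 -0. ] pos [579.3 -89.2  55.8] 15322
clock: 35.22
eef_pos: [580.3, -89.4, 104.5]
eef_rot: [-1.573, -0.006, -0.04]
wrist_force: [0.6, -0.7, -2.8]
finger_gap: 11.7
rel nose-down deg -0.32 tool z-axis elev -0.08 world nose-up 0.24 floor y at z=100: 23.0 F tool [ 0.1  2.2 -0.2] pos [579.9 -89.3 103.1] 13903
```

View pics/s27c.png

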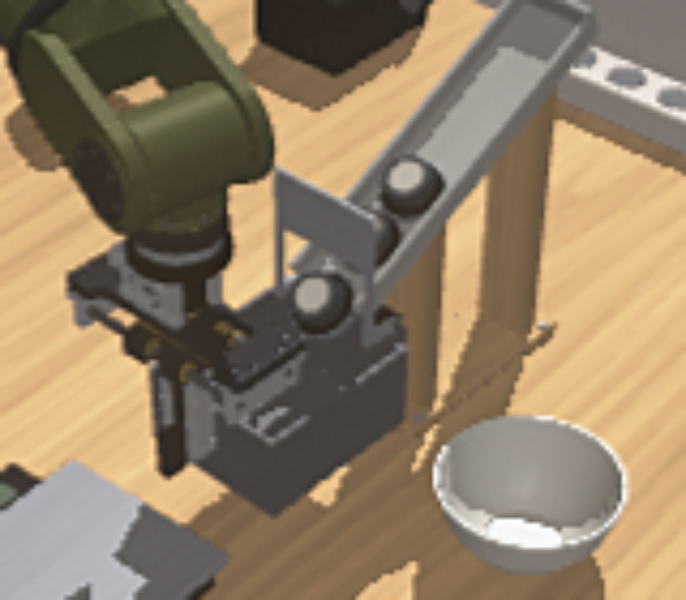

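View pics/w28.png

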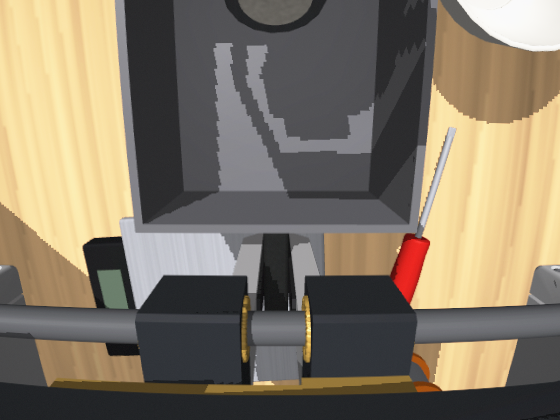

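Gate open and the drivers are falling in. Hold still.

```bash
for i in 1 2; do python3 -m handwheel '[[[0,0,0,0,0,0,-1],[0,0,0,0,0,0,-1],[0,0,0,0,0,0,-1],[0,0,0,0,0,0,-1],[0,0,0,0,0,0,-1]]]'; done; python3 -c "
from h import *
s,im,d=snap('scene','s29');cv2.imwrite('pics/s29c.png',cv2.resize(im[120:260,220:380,::-1],(686,600)));snap('wrist','w29');print(s['eef_pos'],s['wrist_force'])"
```

```text
clock: 35.73
eef_pos: [579.3, -89.2, 101.8]
eef_rot: [-1.572, -0.003, -0.04]
wrist_force: [0.3, -0.8, -2.5]
finger_gap: 11.5
clock: 36.15
eef_pos: [579.3, -89.2, 101.7]
eef_rot: [-1.572, -0.003, -0.041]
wrist_force: [0.1, -0.1, -4.5]
finger_gap: 11.4
[579.25305368 -89.20613531 101.72416859] [ 0.13111885 -0.14109256 -4.46653274]
```

View pics/s29c.png

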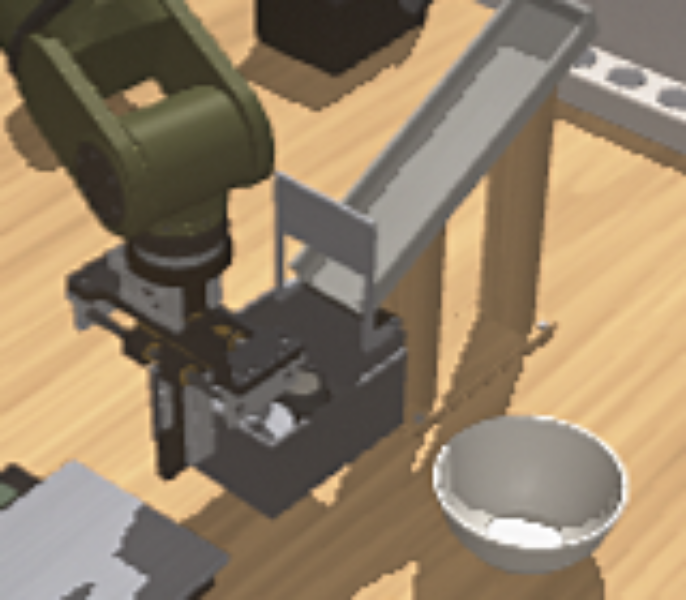

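View pics/w29.png

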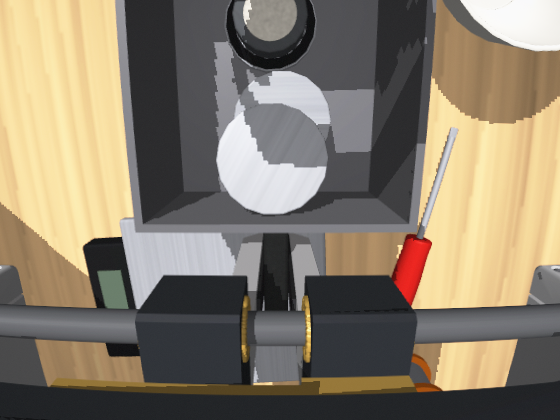

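```bash
python3 -m handwheel '[[[0,10,0,0,0,0,-1],[0,22,0,0,0,0,-1],[0,36,0,0,0,0,-1],[0,50,0,0,0,0,-1],[0,59,0,0,0,0,-1]]]';python3 -m handwheel '[[[0,0,0,0,0,0,-1],[0,0,0,0,0,0,-1]]]'; python3 -m handwheel '[[[-15,0,0,0,0,0,-1],[-40,0,0,0,0,0,-1],[-65,0,0,0,0,0,-1],[-90,0,0,0,0,0,-1],[-110,0,0,0,0,0,-1]]]'; python3 -m handwheel '[[[-15,0,0,0,0,0,-1],[-30,0,0,0,0,0,-1],[-32,0,0,0,0,0,-1],[-32,-20,0,0,0,0,-1],[-32,-45,0,0,0,0,-1]]]'; python3 -m handwheel '[[[0,-20,0,0,0,0,-1],[0,-40,0,0,0,0,-1],[0,-50,0,0,0,0,-1],[0,-50,0,0,0,0,-1]]]'; python3 tl.py w30;  python3 -c "
from h import *
plan([535,-273,150],0)
snap('scene','s30')"
```

```text
clock: 36.67
eef_pos: [578.5, -89.1, 40.2]
eef_rot: [-1.572, -0.0, -0.04]
wrist_force: [-0.3, 0.0, -3.2]
finger_gap: 11.3
clock: 36.83
eef_pos: [578.0, -89.0, 39.1]
eef_rot: [-1.571, 0.001, -0.041]
wrist_force: [0.3, -0.1, -3.0]
finger_gap: 11.5
clock: 37.25
eef_pos: [466.8, -84.4, 39.8]
eef_rot: [-1.571, 0.001, -0.041]
wrist_force: [-1.1, -0.2, -2.7]
finger_gap: 11.7
clock: 37.67
eef_pos: [434.6, -83.0, 85.0]
eef_rot: [-1.571, 0.002, -0.041]
wrist_force: [0.4, -0.6, -2.0]
finger_gap: 11.7
clock: 38.0
eef_pos: [436.3, -83.3, 137.2]
eef_rot: [-1.572, -0.002, -0.041]
wrist_force: [0.3, 1.3, -2.7]
finger_gap: 11.7
rel nose-down deg -14.12 tool z-axis elev -0.06 world nose-up 14.05 floor y at z=100: 20.5 F tool [0.2 2.7 1.3] pos [436.3 -83.3 137.2] 2804
shift [107.2, -14.4, -185.7] turn [0.0, -2.3, -0.0] rows 6
```

View pics/s30.png

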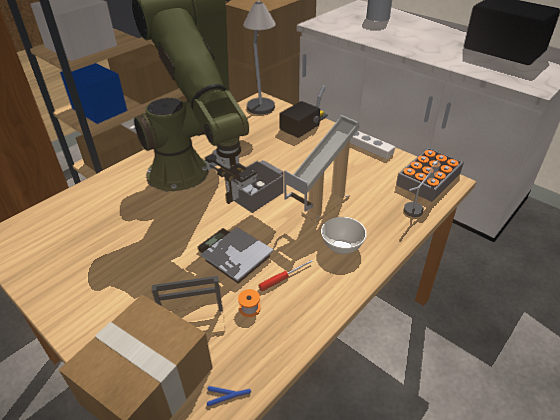

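View pics/w30.png

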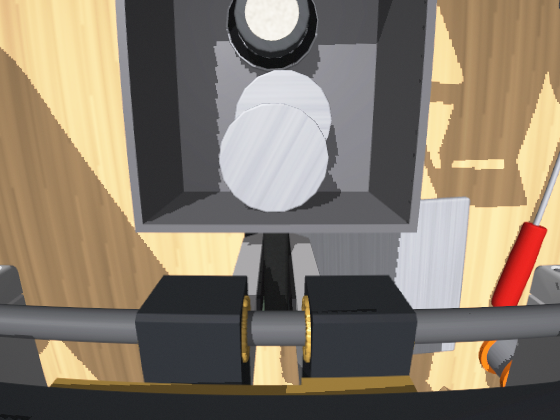

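```bash
python3 -m handwheel '[[[12,-3,-25,0,-0.5,0,-1],[30,-8,-55,0,-1,0,-1],[48,-12,-85,0,-1.5,0,-1],[66,-14,-115,0,-2.3,0,-1],[84,-14,-145,0,-2.3,0,-1]]]'; python3 -c "
from h import *
plan([535,-273,150],0)"
```

```text
clock: 38.52
eef_pos: [513.3, -232.7, 147.0]
eef_rot: [-1.57, 0.003, 0.0]
wrist_force: [-0.5, 0.2, -2.9]
finger_gap: 11.8
shift [21.7, -3.1, -40.3] turn [-0.0, 0.0, -0.2] rows 2
```

```bash
python3 -m handwheel '[[[12,0,-20,0,0,0,-1],[21,0,-38,0,0,0,-1],[21,0,-40,0,0,0,-1],[21,20,-40,0,0,0,-1],[21,45,-40,0,0,0,-1]]]';python3 -m handwheel '[[[0,0,0,0,0,0,-1],[0,0,0,0,0,0,-1]]]'; python3 -c "
from h import *
plan([535,-273,66],0)
s,im,d=snap('top','t31');cv2.imwrite('pics/t31c.png',cv2.resize(im[160:300,260:440,::-1],(771,600)))
s,im,d=snap('wrist','w31');P=cloud('wrist',d,s)
q=P[(P[...,2]>28)&(P[...,2]<42)&(abs(P[...,0]-535)<95)];print('pan pts',len(q),q.min(0),q.max(0))"
```

```text
clock: 38.93
eef_pos: [534.5, -272.9, 101.2]
eef_rot: [-1.571, 0.002, -0.0]
wrist_force: [0.9, -0.4, -2.9]
finger_gap: 11.8
clock: 39.1
eef_pos: [533.6, -272.2, 99.5]
eef_rot: [-1.569, 0.006, 0.0]
wrist_force: [0.1, 0.1, -1.9]
finger_gap: 11.4
shift [1.6, 33.4, -0.9] turn [-0.1, 0.0, -0.3] rows 1Traceback (most recent call last):
  File "<string>", line 6, in <module>
    q=P[(P[...,2]>28)&(P[...,2]<42)&(abs(P[...,0]-535)<95)];print('pan pts',len(q),q.min(0),q.max(0))
                                                                                   ~~~~~^^^
    return umr_minimum(a, axis, None, out, keepdims, initial, where)
ValueError: zero-size array to reduction operation minimum which has no identity
```

View pics/t31c.png

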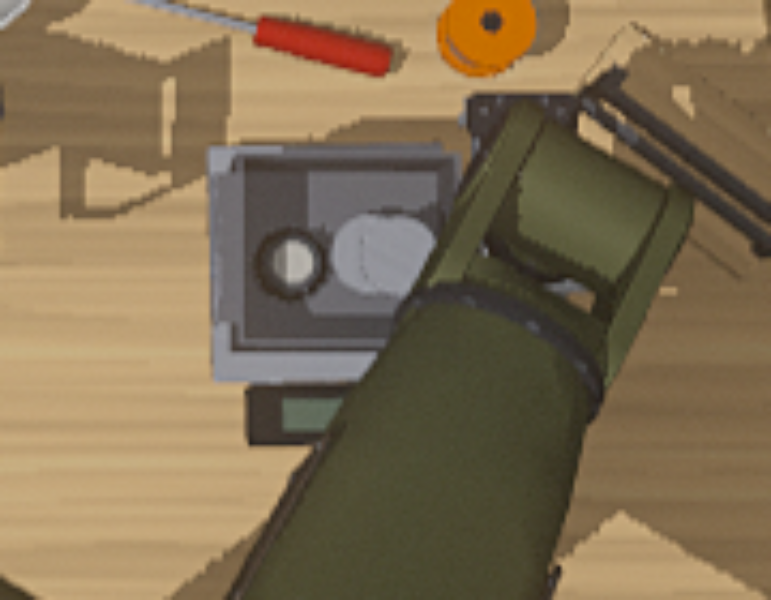

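View pics/w31.png

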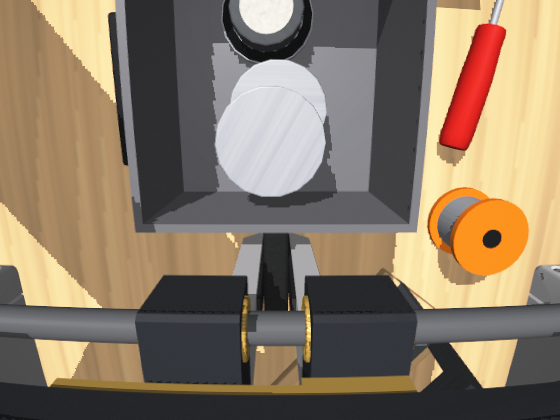

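```bash
python3 -m handwheel '[[[1,12,-1,0,0,0,-1],[1,22,-1,0,0,0,-1],[1,30,-1,0,0,0,-1],[1,34,-1,0,0,0,-1],[1,34,-1,0,0,0,-1]]]';python3 -m handwheel '[[[0,0,0,0,0,0,-1],[0,0,0,0,0,0,-1]]]'; python3 tl.py w32;python3 -m handwheel '[[[0,1.5,0,0,0,0,-1],[0,2,0,0,0,0,-1],[0,2,0,0,0,0,-1]]]'
```

```text
clock: 39.62
eef_pos: [535.2, -273.6, 66.7]
eef_rot: [-1.57, 0.003, 0.0]
wrist_force: [-0.1, 0.6, -3.3]
finger_gap: 11.8
clock: 39.78
eef_pos: [535.2, -273.6, 66.8]
eef_rot: [-1.57, 0.003, 0.0]
wrist_force: [1.0, -0.2, -2.4]
finger_gap: 11.5
rel nose-down deg -7.14 tool z-axis elev 0.04 world nose-up 7.18 floor y at z=100: 19.7 F tool [ 1.   2.4 -0.2] pos [ 535.2 -273.6   66.8] 1997
clock: 40.08
eef_pos: [535.4, -273.7, 65.0]
eef_rot: [-1.57, 0.003, 0.0]
wrist_force: [0.5, -0.4, -2.9]
finger_gap: 11.7
```

```bash
for i in 1 2 3; do python3 -m handwheel '[[[0,1.3,0,0,0,0,-1],[0,1.3,0,0,0,0,-1],[0,1.3,0,0,0,0,-1]]]'; done
```

```text
clock: 40.33
eef_pos: [535.3, -273.7, 63.6]
eef_rot: [-1.57, 0.003, 0.0]
wrist_force: [-0.3, 1.0, -3.5]
finger_gap: 11.9
clock: 40.58
eef_pos: [535.4, -273.7, 62.5]
eef_rot: [-1.57, 0.003, 0.0]
wrist_force: [-0.9, -0.6, -0.0]
finger_gap: 11.5
clock: 40.83
eef_pos: [535.6, -274.0, 62.4]
eef_rot: [-1.571, 0.002, 0.0]
wrist_force: [-5.8, 0.8, 10.0]
finger_gap: 11.7
```

```bash
python3 -m handwheel '[[[0,-1,0,0,0,0,-1],[0,-1,0,0,0,0,-1],[0,-1,0,0,0,0,-0.4],[0,-1,0,0,0,0,-0.4],[0,-1,0,0,0,0,-0.4]]]' 20; python3 -m handwheel '[[[0,0,0,0,0,0,-0.3],[0,0,0,0,0,0,-0.3],[0,0,0,0,0,0,-0.3]]]'; python3 -m handwheel '[[[0,-10,0,0,0,0,-0.3],[0,-30,0,0,0,0,-0.3],[0,-60,0,0,0,0,-0.3],[0,-100,0,0,0,0,-0.3],[0,-140,0,0,0,0,-0.3]]]'; python3 -m handwheel '[[[0,-60,-80,0,0,0,-0.3],[0,-60,-120,0,0,0,-0.3],[0,-60,-120,0,0,0,-0.3],[-60,-60,-150,0,0,0,-0.3],[-100,-60,-150,0,0,0,-0.3]]]'; python3 -m handwheel '[[[0,0,-100,0,0,0,-0.3],[0,0,-100,0,0,0,-0.3],[0,0,-100,0,0,0,-0.3],[0,0,-100,0,0,0,-0.3]]]'; python3 -c "
from h import *
snap('top','t33');snap('scene','s33')"
```

```text
clock: 41.25
eef_pos: [535.7, -274.0, 63.3]
eef_rot: [-1.571, 0.002, 0.0]
wrist_force: [-0.3, 0.8, 0.5]
finger_gap: 26.7
clock: 41.5
eef_pos: [535.7, -273.9, 63.3]
eef_rot: [-1.571, 0.002, -0.0]
wrist_force: [-0.2, 0.2, 0.5]
finger_gap: 32.8
clock: 41.92
eef_pos: [535.5, -273.6, 205.4]
eef_rot: [-1.57, 0.002, 0.0]
wrist_force: [1.1, 0.0, 0.3]
finger_gap: 33.0
clock: 42.33
eef_pos: [460.4, -419.7, 264.7]
eef_rot: [-1.571, 0.002, -0.0]
wrist_force: [0.3, -0.7, -1.1]
finger_gap: 32.7
clock: 42.67
eef_pos: [458.6, -523.0, 264.2]
eef_rot: [-1.57, 0.003, -0.004]
wrist_force: [-0.3, 0.3, -0.7]
finger_gap: 33.0
```

View pics/t33.png

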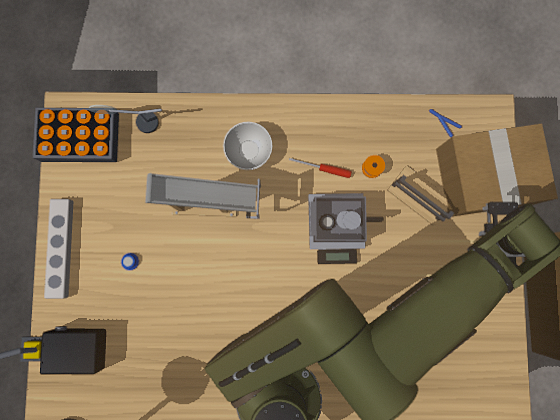

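View pics/s33.png

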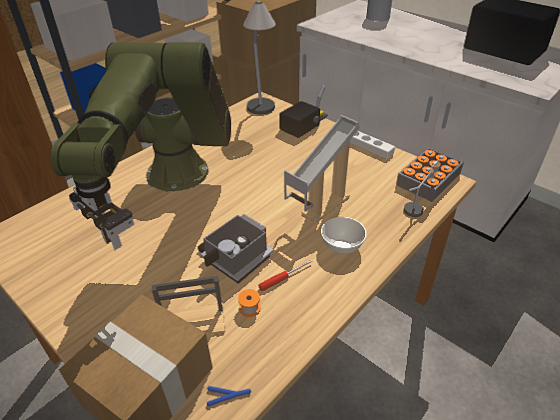

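```bash
python3 -c "
from h import *
np.set_printoptions(suppress=True,precision=1)
z=np.load('pics/top0.npz');P0=cloud('top',z['d']);z=np.load('pics/t33.npz');im=z['im'];P=cloud('top',z['d'])
yy,xx=np.mgrid[:420,:560];w=(yy>185)&(yy<255)&(xx>300)&(xx<372)
r=w&(P[...,2]>104)&(P[...,2]<118);q=P[r]
for ax in(0,1): print(np.percentile(q[:,ax],[1,99]),np.histogram(q[:,ax],30)[0])
q=q[q[:,1]>-275]
A=np.c_[q[:,:2],np.ones(len(q))];c=np.linalg.lstsq(A,q[:,2],rcond=None)[0];print('rim tilt deg',np.degrees(c[:2]),'z',np.median(q[:,2]))
w2=(yy>170)&(yy<222)&(xx>245)&(xx<270)
for D in(P0,P): k=w2&(D[...,2]>222)&(D[...,1]<70);print('gate top',k.sum(),np.percentile(D[k][:,2],[50,95]))
s=cv2.imread('pics/s33.png')
cv2.imwrite('pics/fin.png',np.hstack([cv2.resize(im[180:270,300:390,::-1],(400,400),interpolation=2),cv2.resize(s[195:285,190:280],(400,400),interpolation=2)]))"
```

```text
[472.3 602.1] [98  5  7  6 16 12 12 12 15  8 17 10 14 15 25 16 21  8 14 10 15  9 12 11
 15 10  9  3 10 86]
[-264.6  -85.9] [10 12 45 36  7  7 10  7  8  9  8  9  7  8  9  7  8  6  5  8  7  8  8  7
  7  8 34 75 68 73]
rim tilt deg [0.  0.5] z 111.04082599947424
gate top 61 [229.9 235.4]
gate top 61 [231.3 235.4]
```

View pics/fin.png

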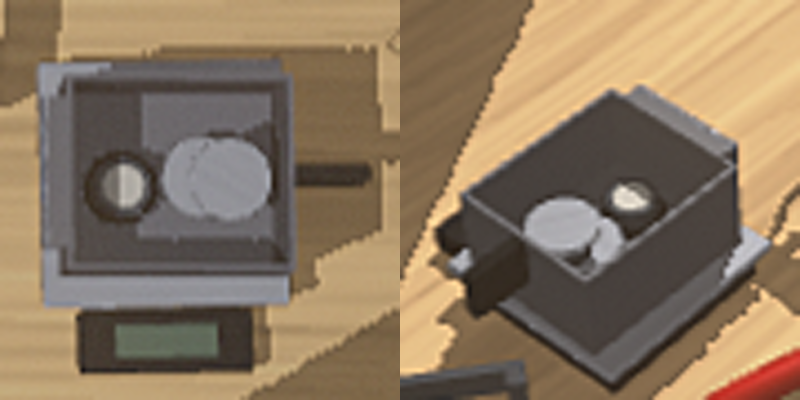

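```bash
python3 -m handwheel '[[[0,0,0,0,0,0,-0.3],[0,0,0,0,0,0,-0.3]]]'; python3 -c "
from h import *
print(order.sign_off())"
```

```text
clock: 42.93
eef_pos: [460.5, -518.9, 265.5]
eef_rot: [-1.571, 0.002, 0.0]
wrist_force: [0.1, 0.4, 0.5]
finger_gap: 32.9
the job is handed in; nothing more can be done
None
```

The job is done and handed in at about 43 s. Three drivers were on the table. I loaded all of them behind the shut gate, lifted the bin off its rail, and held it under the chute. Pushing the gate bar up with the bin's hook-side rim dropped all three into the bin, and none missed. I then stood the bin on the scale and released it.

**Last checks (top and scene cameras):**
- All three drivers are in the bin. Two landed upside down, one leaning on the other.
- The chute is empty and the gate's top edge is back at its starting height, so it is shut.
- The bin's centre is about 2–3 mm from the pan's centre, and it stands level to within about 0.5°.
- By eye, the spool, bowl, screwdriver and the blue look-alike are where they started. The gripper is well clear of everything.

**What went wrong or disagreed:**
- **First grasp missed:** the fingertips really sit about 16 mm behind the tool point, not 8 mm ahead as stated. I corrected for this by using the depth image.
- **First two lifts of the bin jammed on the rail:** the wrist force reached about 28 N and the bin tilted in the grip. I set it back, gripped it again without strain, and the third lift was clean.
- **Bin tilt check:** my wrist-camera tilt check stopped working once drivers covered the bin floor, so the final level figure comes from the bin's rim in the top camera.

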